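# Fit the bayonet heads to the shoe finishing unit

### The arm

A 6-joint arm with a two-finger parallel gripper is mounted at the origin on the work surface. World frame = base frame: x ahead of the robot, y to its left, z up, the work surface at z = 0. Lengths are in m, angles in rad, forces in N, time in s.
With the tool pointing down it reaches from about 0.35 to 0.725 m from the base axis. Payload 6 kg.
Tool frame: the origin (TCP) lies midway between the tips of the shut fingers; the grasp point (between the pads) lies 19 mm behind it; z points along the fingers, y is the line along which they close (so a half turn about z gives the same grasp; the last joint's range is limited). The gripper opens to 85 mm and grips with 20 to 120 N. Pads are 22 mm wide; open, the fingers measure 114 mm over their backs; the gripper's body (76 mm by 85 mm) begins 54 mm behind the grasp point. The pads swing forward as they close: fully open they stand 13 mm farther back than shut.
Start: joints at [-0.925, 0.04, 0.085, 0, -1.615, -0.334], TCP at [0.184, -0.571, 0.205] pointing down, gripper open.
Joint ranges: [-2.56, 2.56], [-1.29, 2.01], [-1.08, 1.49], [-3.29, 1.98], [-2.81, -0.18], [-2.99, 2.99]. Speed limits (rad/s): [2.57, 2.57, 3.01, 3.14, 3.14, 3.14].

### API

Orientations are given as a rotation vector (axis times angle).
In Python, from plant import arm gives the robot as it stands.
- The arm moves only by the shell command python3 -m handwheel 'ROWS' [FORCE]. ROWS is JSON, a list of rows, each a list of 7 numbers: the shift along the tool's x, y, z in units of 0.2 m (1.0 is 0.2 m), then the turn, a rotation vector about the tool's x, y, z in units of 120 degrees (1.0 is 120 degrees), then the opening, from -1 (shut) to 1 (fully open), so that 0 is half open. In form: [[dx, dy, dz, ax, ay, az, gripper], ...]. A call has exactly 10 rows; each row shifts and turns the commanded pose from where the row before left it, along the tool's axes as they then stand; what a row does not reach is not made up. A row lasts 1/12 s, in which the tool goes at most 41.7 mm and 7.16 degrees, less where a joint would pass 70% of its speed; a pose out of reach is approached as far as the arm can. A call with a number of a shift or a turn outside -1 to 1 is refused whole. A call with a gripper value outside its range is refused whole. The fingers move at their own pace and stop on an object; FORCE is the grip in N (left out, the last holds). Time passes only in rows, so rows that do not move let the fingers close, or fill a call up. It gives the time, the measured TCP pose, the force, the opening and the grip force at its end, in the units of the state.
- arm.read_state(): the state, without advancing time (a new reading comes with each control period).
- arm.capture(name): name is "scene" or "top" or "wrist"; returns (picture, depth): 420x560x3 uint8, red, green, blue; 420x560 float32, m along the optical axis (not along the pixel's ray), 0 where there is no reading.
- arm.camera_info(name): a dict with "fovy" (degrees; the focal length in pixels is half the picture's height over the tangent of half this angle, whatever the lens; pixels are square), "cx", "cy" (the principal point, pixels), "rvec" (rotation vector, rad) and "tvec" (3), from world to camera coordinates, as OpenCV has them; the wrist camera has in their place "hand_eye" (4x4, takes a point from camera to tool coordinates, whose origin is the TCP and whose axes are the flange's). Camera axes: x right, y down, z forward; pixel columns grow to the right and rows downward; lengths in m; the calibration is good to about 2 mm. A picture is of the moment at which its call begins: read the wrist's pose just before it. camera_info takes no time and is no camera call.
- arm.finish_job(): hands the job in; it is judged then, once.
The state is a dict: "time_s": time; "qpos": joint angles; "dq": joint speeds; "joint_efforts": joint torques, N m; "tcp_pos": TCP position; "tcp_rot": TCP orientation; "ft_force": force on the tool from outside, world axes, zero at the start; "wrist_torque": the same for the moment, N m; "width": finger opening in m; "gripper_force": force on a finger pad.
Only numpy, scipy, OpenCV 4.12 (cv2) and the standard library are available. Lean on these libraries where they do the work, as an engineer would, in place of code of your own. Each camera call takes 0.05 s, during which the arm holds its last target. There are 200 camera calls.

### The job

Get the shoe finishing unit ready: slide the safety catch fully outward, swing the guard fully up and back, press down and untwist the worn head locked in the middle socket (anticlockwise) and stand it upright in the tray, and fit every new head that stands ready on the bench into its spindle socket, the sanding drum in the left socket, the grooved wheel in the middle one and the cone in the right one (left and right as the robot sees them). Fit each by lining its lugs up with the slots, pressing it down against the spring and twisting it clockwise to the stop so that it stays locked; when all are locked, swing the guard fully shut and slide the catch back in over it. Do not knock over the dye bottle.

Things in the scene. Friction and masses are not known exactly. Their poses are not given: they have to be found in the camera images.
- drum: Sanding drum: head with a plain straight cylinder of diameter 68, brown. May be absent. All heads: 100 high, 0.28 to 0.52 kg, standing loose on the bench at any yaw. Origin at the centre of the underside, z up. From z 0 to 20 a steel spigot of diameter 52 with two opposite bayonet lugs along +x and -x: z 2 to 10, 10 wide, tips 39 from the axis. A half turn makes no difference.
- wheel: Grooved wheel: wooden head with two rims of diameter 84 and a groove between. May be absent. As on all heads, a flange of diameter 68 lies at z 20 to 24 and rests on the socket's plate when pressed home; working body z 24 to 64. Spigot, lugs, origin and mass as for the drum.
- cone: Cone: black rubber head, diameter 80 at its foot, tapering to 32. May be absent. As on all heads, the top is a black finger grip: an upright flat bar, z 64 to 100, 56 long along x (so it points as the lugs do), 14 thick along y. Spigot, lugs, origin and mass as for the drum, flange as for the wheel.
- worn: Worn drum, locked in the middle socket at the start (origin at z 27 of the socket, lugs along the socket's x): a head with a thin plain cylinder of diameter 48, else like the drum. It comes out the reverse way: press down 2 mm, turn 60 degrees anticlockwise (from above), lift.
- tray: Dark steel tray for the worn head, fixed to the bench, 130 by 130 outside, walls 5 thick and 30 high, floor 5 thick; origin at the centre of its underside.
- unit: The finishing unit, green, fixed to the bench, 180 deep by 420 wide; origin at bench level under the middle socket. Its +x points away from the robot and +y to the left; it is turned up to 0.2 rad. Sockets in a row along y, 105 apart. Behind them (x 55 to 105) a housing 48 high.
- socket_left: Left spindle socket, an octagonal block 103 across, 45 high; axes parallel to the unit's, origin on its upright axis at bench level. All sockets: the dark plate on top (top face z 45, 8 thick) has a round hole of diameter 56 and two opposite slots 15 wide reaching 46 from the axis, pointing 60 degrees counter-clockwise (from above) of the socket's +x and -x.
- socket_middle: Middle spindle socket, the same. In all sockets a spring plunger holds a head that is merely dropped in 8 mm too high (head origin at z 33 of the socket), its lugs still in the slots. Pressing down with 2 to 7 N brings its flange onto the plate (head origin z 25) and its lugs below the plate.
- socket_right: Right spindle socket, the same. In all sockets a head that is pressed down turns 60 degrees clockwise (from above) from the slots to a solid stop, where its lugs and grip lie along the socket's x. Let go there, the spring lifts it 2 mm (head origin z 27) and holds it locked.
- guard (a joint): Angle of the steel-rod guard over the sockets: 0 shut (level, 150 above the bench, about 20 above fitted heads), 1.9 fully up and back. It turns about a level axis along the unit's y through guard_hinge. Stiff hinge: it stays where it is left; about 5 N at the handle moves it. While the catch is in, it cannot be lifted.
- guard_handle (a point): Centre of the guard's wooden handle, a round bar of diameter 16, 90 long along the unit's y, in the middle of the guard's front rod (rod diameter 10); 155 from the hinge axis. Other guard rods run back from it 55 to each side.
- guard_hinge (a point): Middle of the guard's hinge axis, 85 behind the unit's origin and 150 above the bench.
- catch (a joint): Travel of the safety catch in m: 0 in (its steel tongue lies over the guard's left arm), 0.030 fully out (to the unit's +y, the left). It stays where it is left; 2 to 3 N slides it.
- catch_knob (a point): Grip point of the catch knob at the unit's front left: an upright block 24 (unit x) by 16 (unit y, the sliding direction) and 45 high; the point is on its axis, 16 below its top and 29 above the tongue.
- dye_bottle: Bystander: a bottle of diameter 54, 110 high, standing among the heads; origin at the centre of its underside. The other tools, jars and the wooden last on the bench are not listed.
Not all that is in view belongs to the job. What is shaped like the drum but red is not meant.

How it is judged:
On the way, in this order (a step that is already met when the one before it is completed fails the run):
1. the catch is slid out (value of joint catch above 0.022 m and value of joint guard below 0.06 rad), for 0.2 s.
2. the guard is swung up and back (value of joint guard above 1.65 rad), for 0.2 s.
3. the worn head stands in the tray, every new head present is locked in its socket and all are let go, with the guard still up (horizontal distance between worn and tray below 0.05 m and z of worn in the frame of tray below 0.015 m and angle between worn's own z axis and vertical below 0.15 rad and horizontal distance between drum and socket_left below 0.005 m and z of drum in the frame of socket_left below 0.03 m and angle between each of drum, wheel, cone's own z axis and vertical below 0.08 rad and angle between the x axis of drum and the x axis of socket_left, either way round below 0.2 rad and horizontal distance between wheel and socket_middle below 0.005 m and z of wheel in the frame of socket_middle below 0.03 m and angle between the x axis of wheel and the x axis of socket_middle, either way round below 0.2 rad and horizontal distance between cone and socket_right below 0.005 m and z of cone in the frame of socket_right below 0.03 m and angle between the x axis of cone and the x axis of socket_right, either way round below 0.2 rad and contact force between the fingers and drum below 0.1 N and contact force between the fingers and wheel below 0.1 N and contact force between the fingers and cone below 0.1 N and contact force between the fingers and worn below 0.1 N and value of joint guard above 1.2 rad), for 0.2 s.
4. the guard is shut (value of joint guard below 0.06 rad and value of joint catch above 0.015 m), for 0.2 s.
5. the catch is slid back in (value of joint guard below 0.06 rad and value of joint catch below 0.006 m), for 0.2 s.
At the end, for the whole second after the job is handed in: worn head upright on the tray floor within 50 mm of its centre; each new head present in its own socket, within 5 mm of its axis, upright, origin below z 30 of the socket (untwisted it pops up to 33), lugs within 0.2 rad of the stop, at rest; guard below 0.06 rad, catch within 6 mm of in (all of step 5 and horizontal distance between worn and tray below 0.05 m and z of worn in the frame of tray below 0.015 m and angle between worn's own z axis and vertical below 0.15 rad and horizontal distance between drum and socket_left below 0.005 m and z of drum in the frame of socket_left below 0.03 m and angle between each of drum, wheel, cone's own z axis and vertical below 0.08 rad and angle between the x axis of drum and the x axis of socket_left, either way round below 0.2 rad and horizontal distance between wheel and socket_middle below 0.005 m and z of wheel in the frame of socket_middle below 0.03 m and angle between the x axis of wheel and the x axis of socket_middle, either way round below 0.2 rad and horizontal distance between cone and socket_right below 0.005 m and z of cone in the frame of socket_right below 0.03 m and angle between the x axis of cone and the x axis of socket_right, either way round below 0.2 rad and linear speed of each of drum, wheel, cone, worn below 0.02 m/s); the robot touches nothing.
It fails at once if the dye bottle is knocked over (angle between dye_bottle's own z axis and vertical above 0.8 rad).
Of drum, wheel, cone only 2 to 3 are there at a start; the rules pass over those that are not, and their reading is None.
At some moment in a run one of drum, wheel, cone may be knocked a few centimetres aside while the robot is not near it.
It also fails if it takes over 208 s, if anything falls off the work surface, if the arm or the gripper's body presses on something with over 40 N, if the wrist force passes 120 N, or if a joint passes its speed limit or range.

## Working session

There is one attempt and no reset: what is moved stays moved. The work goes in short steps, Python scripts to look and compute and a shell command to move; the robot and the scene stay as the last step left them, time stands still between calls to the robot, and variables do not carry over. Pictures are saved under pics/ and viewed, at most 14 in all, crops included, and the job is handed in when it is done.

```bash
ls; mkdir -p pics; python3 - <<'E'
from plant import arm
import cv2,numpy as np
print(arm.read_state())
for n in ("scene","top"):
    i=arm.camera_info(n);print(n,i)
    p,d=arm.capture(n);np.savez(f'{n}0.npz',p=p,d=d)
    cv2.imwrite(f'pics/{n}0.png',p[:,:,::-1])
print(arm.camera_info("wrist"))
E
```

```text
pics
{'time_s': 0.0, 'qpos': array([-9.25286552e-01,  4.08315743e-02,  8.38280094e-02, -4.73357515e-04,
       -1.61549951e+00, -3.33672048e-01]), 'dq': array([ 0.00021935,  0.00041303, -0.00053965, -0.0006871 ,  0.00032007,
       -0.00042309]), 'joint_efforts': array([ 5.11126109e-04, -3.68205750e+01,  3.47418272e+01,  6.93264976e+00,
       -5.35489889e-03, -6.71939006e-05]), 'tcp_pos': array([ 0.18403664, -0.57069041,  0.20367527]), 'tcp_rot': array([ 4.87823452e-01, -3.10309599e+00, -2.71499990e-03]), 'ft_force': array([-0.0868078 ,  0.08351161, -0.57265365]), 'wrist_torque': array([-0.00092011,  0.04024239, -0.01563892]), 'gripper_force': 0.0, 'width': 0.0856454765434001}
scene {'fovy': 48.16250989607688, 'cx': 282.59247450338796, 'cy': 205.62465027865844, 'rvec': array([ 1.94484149,  1.88405256, -0.5371038 ]), 'tvec': array([ 0.04337231, -0.36764184,  1.53974533])}
top {'fovy': 46.874317987060316, 'cx': 283.66558522342643, 'cy': 207.29673912617102, 'rvec': array([ 2.19107117, -2.13006742,  0.1311219 ]), 'tvec': array([-0.07649358,  0.49995272,  1.39552363])}
{'fovy': 60.50761959206451, 'cx': 283.0668690821, 'cy': 208.49580433915534, 'hand_eye': array([[ 1.19464330e-03, -9.63748544e-01, -2.66809512e-01,
         6.66851547e-02],
       [ 9.99998979e-01,  1.36043494e-03, -4.36547827e-04,
        -1.78684359e-04],
       [ 7.83699317e-04, -2.66808719e-01,  9.63749186e-01,
        -1.69218825e-01],
       [ 0.00000000e+00,  0.00000000e+00,  0.00000000e+00,
         1.00000000e+00]])}
```

View pics/scene0.png

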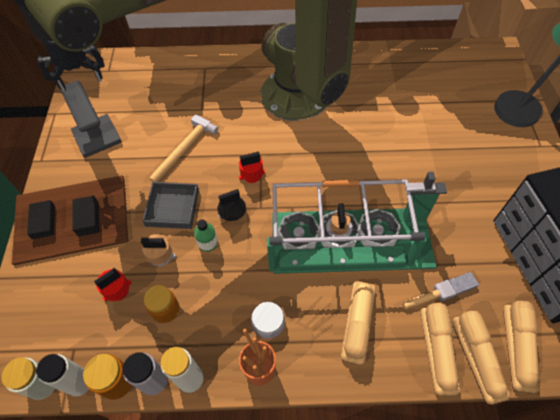

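View pics/top0.png

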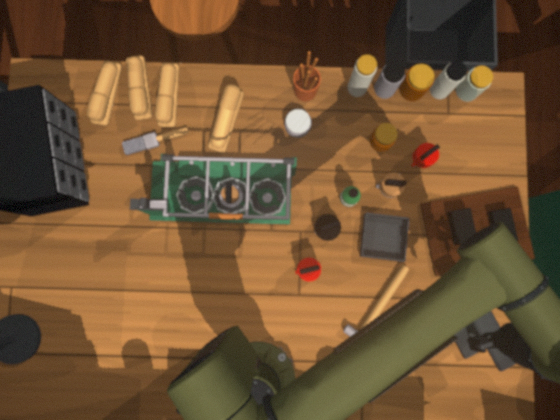

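The scene view (robot at the top, its left is on the picture's right) shows the unit at (350,230), the catch at (430,185), the tray at (172,205), the cone at (231,205), a wooden head at (155,248) and the bottle at (206,235). The red look-alikes are at (250,167) and (113,285). In the top view the same things are: unit (225,190), tray (385,237), cone (328,228), wooden head (392,185), bottle (350,197).

```bash
cat > h.py <<'E'
import numpy as np,cv2
from scipy.spatial.transform import Rotation as R
from plant import arm
def cam(n,st=None):
    i=arm.camera_info(n); f=210/np.tan(np.radians(i['fovy']/2))
    K=(f,i['cx'],i['cy'])
    if n=='wrist':
        st=st or arm.read_state(); T=np.eye(4)
        T[:3,:3]=R.from_rotvec(st['tcp_rot']).as_matrix();T[:3,3]=st['tcp_pos']
        return K,T@i['hand_eye']
    T=np.eye(4);Rm=R.from_rotvec(i['rvec']).as_matrix()
    T[:3,:3]=Rm.T;T[:3,3]=-Rm.T@i['tvec'];return K,T
def cloud(d,K,T):
    v,u=np.indices(d.shape);f,cx,cy=K
    P=np.stack([(u-cx)/f*d,(v-cy)/f*d,d],-1)@T[:3,:3].T+T[:3,3]
    P[d<=0]=np.nan;return P
def onz(u,v,z,K,T):
    f,cx,cy=K;r=T[:3,:3]@np.array([(u-cx)/f,(v-cy)/f,1.]);o=T[:3,3]
    return o+r*(z-o[2])/r[2]
def proj(p,K,T):
    q=T[:3,:3].T@(np.asarray(p)-T[:3,3]);return q[:2]/q[2]*K[0]+np.array(K[1:])
def snap(n,save=None):
    st=arm.read_state();K,T=cam(n,st);p,d=arm.capture(n)
    if save: cv2.imwrite(f'pics/{save}.png',p[:,:,::-1])
    return p,d,K,T
def rect(P): # min-area rect of xy points: centre, size, long-axis yaw
    c,s,a=cv2.minAreaRect((P[:,:2]*1000).astype(np.float32))
    if s[0]<s[1]: a+=90
    return np.array(c)/1000,sorted(s),(a+90)%180-90
E
python3 - <<'E'
from h import *
for n in('scene','top'):
    z=np.load(n+'0.npz');p,d=z['p'],z['d'];K,T=cam(n);P=cloud(d,K,T)
    np.save(n+'P.npy',P)
    if n=='scene':
        a=cv2.resize(p[130:310,90:280],None,fx=3.2,fy=3.2,interpolation=2)
        cv2.imwrite('pics/c1.png',a[:,:,::-1])
        pts=[(231,205),(155,248),(206,235),(250,160),(172,205),(430,180),(342,213),(336,183),(303,230),(378,230)]
    else: pts=[(328,228),(392,185),(350,197),(385,237),(310,268),(230,195),(230,215),(195,195),(267,197),(135,205)]
    for u,v in pts: print(n,(u,v),P[v,u].round(3),p[v,u])
E
```

```text
scene (231, 205) [ 0.459 -0.193  0.063] [28 27 26]
scene (155, 248) [ 0.579 -0.381  0.062] [112  79  50]
scene (206, 235) [ 0.556 -0.251  0.079] [ 55 101  63]
scene (250, 160) [ 0.327 -0.142  0.082] [23 22 23]
scene (172, 205) [ 0.415 -0.367 -0.   ] [100  98  97]
scene (430, 180) [0.494 0.293 0.205] [52 50 52]
scene (342, 213) [0.529 0.089 0.123] [39 38 42]
scene (336, 183) [0.461 0.078 0.155] [201 124  65]
scene (303, 230) [ 0.526 -0.004  0.035] [111 106 106]
scene (378, 230) [0.533 0.192 0.036] [103  96  97]
top (328, 228) [ 0.438 -0.187  0.107] [59 45 36]
top (392, 185) [ 0.569 -0.37   0.081] [100  69  46]
top (350, 197) [ 0.53  -0.249  0.088] [ 69 105  60]
top (385, 237) [ 0.425 -0.367  0.004] [94 90 83]
top (310, 268) [ 0.327 -0.139  0.105] [74 52 41]
top (230, 195) [0.521 0.086 0.123] [70 56 48]
top (230, 215) [0.462 0.081 0.153] [188 117  65]
top (195, 195) [0.531 0.2   0.03 ] [106  99  99]
top (267, 197) [ 0.53  -0.013  0.038] [117 111 109]
top (135, 205) [0.482 0.336 0.157] [87 84 78]
```

View pics/c1.png

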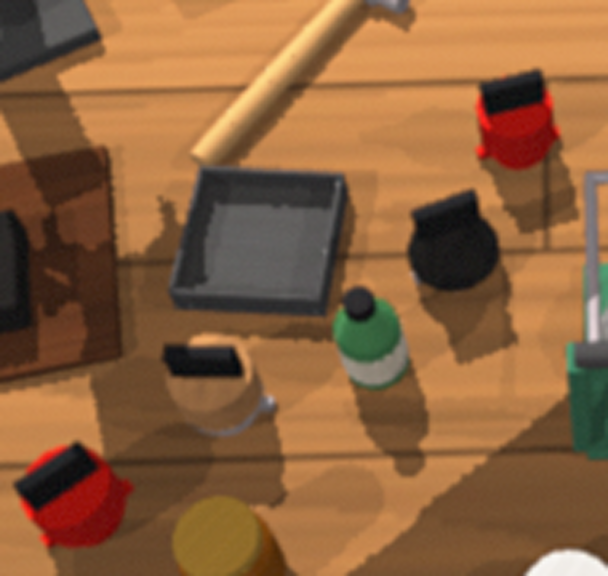

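The crop shows the cone (black, about (452,245)), the tray (260,240), the bottle (370,345), two red heads, and a wood-coloured head at (210,385) with one lug at lower right. I can't tell yet whether that one is the drum or the wheel, so I'll measure it and the unit.

```bash
python3 - <<'E'
from h import *
S=np.load('sceneP.npy').reshape(-1,3);Tp=np.load('topP.npy').reshape(-1,3)
A=np.vstack([S,Tp])
def box(P,x,y,r,z0,z1): return P[(np.hypot(P[:,0]-x,P[:,1]-y)<r)&(P[:,2]>z0)&(P[:,2]<z1)]
for nm,x,y in(('wood',.575,-.372),('cone',.448,-.19),('worn',.525,.088)):
  for z0,z1 in((.012,.022),(.026,.034),(.04,.05),(.055,.062),(.07,.09),(.092,.112)):
    for L,P in(('s',S),('t',Tp)):
      b=box(P,x,y,.06,z0+(.027 if nm=='worn' else 0),z1+(.027 if nm=='worn' else 0))
      if len(b)>4:
        c,s,a=rect(b);print(nm,L,z0,z1,len(b),c.round(3),np.round(s),round(a))
# bottle, tray
b=box(A,.545,-.25,.04,.02,.1);print('bottle',rect(b))
b=A[(abs(A[:,0]-.43)<.09)&(abs(A[:,1]+.367)<.09)&(A[:,2]>.02)&(A[:,2]<.035)];print('tray',rect(b),np.ptp(b[:,:2],axis=0))
# handle by colour
for n in('scene','top'):
    z=np.load(n+'0.npz');hsv=cv2.cvtColor(z['p'],cv2.COLOR_RGB2HSV);P=np.load(n+'P.npy')
    m=(P[...,2]>.14)&(P[...,2]<.165)&(hsv[...,1]>120)
    b=P[m];b=b[(abs(b[:,0]-.45)<.06)&(abs(b[:,1]-.08)<.09)];print(n,'handle',len(b),rect(b),b.mean(0))
    g=(hsv[...,0]>60)&(hsv[...,0]<90)&(hsv[...,1]>100)
    b=P[g&(P[...,2]>.04)&(P[...,2]<.056)];b=b[abs(b[:,1]-.08)<.3];print('green top',len(b),rect(b))
    b=P[(P[...,2]>.17)&(P[...,2]<.215)].reshape(-1,3);b=b[np.hypot(b[:,0]-.485,b[:,1]-.29)<.06]
    print('knob',len(b),rect(b) if len(b)>3 else 0,b.mean(0),b[:,2].max() if len(b) else 0)
E
```

```text
wood s 0.012 0.022 20 [ 0.59 -0.37] [27. 65.] -53
wood t 0.012 0.022 6 [ 0.571 -0.351] [15. 55.] 10
wood s 0.026 0.034 35 [ 0.594 -0.372] [23. 63.] -63
wood t 0.026 0.034 14 [ 0.558 -0.357] [15. 56.] 38
wood s 0.04 0.05 46 [ 0.592 -0.371] [28. 66.] -58
wood t 0.04 0.05 21 [ 0.56  -0.361] [23. 64.] 43
wood s 0.055 0.062 103 [ 0.577 -0.378] [59. 68.] -40
wood t 0.055 0.062 73 [ 0.576 -0.375] [60. 65.] 3
wood s 0.07 0.09 87 [ 0.58  -0.381] [11. 55.] -83
wood t 0.07 0.09 36 [ 0.575 -0.375] [50. 52.] -89
wood s 0.092 0.112 131 [ 0.576 -0.381] [14. 55.] 89
wood t 0.092 0.112 101 [ 0.575 -0.376] [15. 53.] 88
cone s 0.026 0.034 87 [ 0.457 -0.195] [57. 77.] -83
cone t 0.026 0.034 69 [ 0.448 -0.191] [77. 77.] 1
cone s 0.04 0.05 127 [ 0.456 -0.196] [47. 63.] -86
cone t 0.04 0.05 129 [ 0.446 -0.19 ] [65. 67.] 19
cone s 0.055 0.062 58 [ 0.459 -0.192] [22. 42.] -68
cone t 0.055 0.062 67 [ 0.446 -0.19 ] [42. 47.] 8
cone s 0.07 0.09 91 [ 0.451 -0.196] [12. 56.] -78
cone t 0.07 0.09 7 [ 0.439 -0.188] [10. 46.] -81
cone s 0.092 0.112 115 [ 0.447 -0.197] [17. 55.] -67
cone t 0.092 0.112 103 [ 0.447 -0.
[... 961 characters left out ...]
.0886817  0.15429389]
green top 2169 (array([0.59620807, 0.12769019]), [142.62657165527344, 438.52008056640625], -72.30056381225586)
knob 150 (array([0.48363104, 0.29556427]), [16.79083824157715, 26.45787239074707], -1.133148193359375) [0.48772    0.29387002 0.19601411] 0.21264142555296994
top handle 184 (array([0.45934341, 0.09285488]), [15.011820793151855, 87.71092224121094], 89.32254791259766) [0.45898017 0.09369523 0.15668746]
green top 109 (array([0.60592291, 0.13465979]), [38.369590759277344, 220.017333984375], -89.00304925441742)
knob 108 (array([0.48371149, 0.28086627]), [23.410255432128906, 55.65359878540039], 89.01763916015625) [0.48334095 0.29546737 0.1979173 ] 0.21429385834023984
```

The wood-coloured body is 68 mm straight, so it is the brown drum. No wheel is present. The unit's yaw is about 0, and the knob, handle, worn head and tray are all located. I'll write a planning helper and move to the catch knob.

```bash
cat > plan.py <<'E'
# python3 plan.py x y z bearing_of_tool_x_deg  -> turn first (units), then shift in the turned tool frame (units)
import sys
from h import *
x,y,z,b=map(float,sys.argv[1:5]);s=arm.read_state()
Rm=R.from_rotvec(s['tcp_rot']);b=np.radians(b)
G=R.from_matrix(np.array([[np.cos(b),np.sin(b),0],[np.sin(b),-np.cos(b),0],[0,0,-1]]))
t=(Rm.inv()*G).as_rotvec();d=G.inv().apply(np.array([x,y,z])-s['tcp_pos'])
X=Rm.as_matrix()[:,0]
print('t',round(s['time_s'],2),'tcp',s['tcp_pos'].round(4),'bear',np.degrees(np.arctan2(X[1],X[0])).round(1),'w',round(s['width'],4),'F',s['ft_force'].round(1),'q',s['qpos'].round(2))
print('turn units',(np.degrees(t)/120).round(3),'deg',np.degrees(t).round(1),' shift units',(d/.2).round(3))
E
python3 plan.py .42 -.1 .3 180
python3 -m handwheel '[[0,0,-0.12,0,0,0.05,0],[0,0,-0.12,0,0,0.05,0],[0,0,-0.12,0,0,0.05,0],[0,0,-0.12,0,0,0,0],[-0.15,0.15,0,0,0,0,0],[-0.15,0.15,0,0,0,0,0],[-0.15,0.15,0,0,0,0,0],[-0.15,0.15,0,0,0,0,0],[-0.15,0.15,0,0,0,0,0],[-0.15,0.15,0,0,0,0,0]]' 40
python3 plan.py .484 .2955 .26 180
```

```text
t 0.1 tcp [ 0.184  -0.5707  0.2038] bear -162.1 w 0.0854 F [-0.9  0.5  0.2] q [-0.93  0.04  0.08 -0.   -1.62 -0.33]
turn units [ 0.001 -0.     0.149] deg [ 0.1 -0.  17.9]  shift units [-1.18   2.354 -0.481]
time_s: 0.93
tcp_pos: [0.3622, -0.3929, 0.3004]
tcp_rot: [-0.004, -3.141, -0.001]
ft_force: [1.3, -0.5, 0.7]
width: 0.0425
gripper_force: 0.0
t 0.93 tcp [ 0.3622 -0.3929  0.3004] bear 179.9 w 0.0425 F [ 1.3 -0.5  0.7] q [-0.45 -0.1   0.12 -0.   -1.79 -1.12]
turn units [ 0.    -0.    -0.001] deg [ 0.  -0.  -0.1]  shift units [-0.609  3.442  0.202]
```

```bash
python3 -m handwheel '[[-0.03,0.19,0,0,0,0,0],[-0.03,0.19,0,0,0,0,0],[-0.03,0.19,0,0,0,0,0],[-0.03,0.19,0,0,0,0,0],[-0.03,0.19,0,0,0,0,0],[-0.03,0.19,0,0,0,0,0],[-0.03,0.19,0,0,0,0,0],[-0.03,0.19,0,0,0,0,0],[-0.03,0.19,0,0,0,0,0],[-0.03,0.19,0,0,0,0,0]]' >/dev/null
python3 -m handwheel '[[-0.038,0.192,0,0,0,0,0],[-0.038,0.192,0,0,0,0,0],[-0.038,0.192,0,0,0,0,0],[-0.038,0.192,0,0,0,0,0],[-0.038,0.192,0,0,0,0,0],[-0.038,0.192,0,0,0,0,0],[-0.038,0.192,0,0,0,0,0],[-0.038,0.192,0,0,0,0,0],[0,0,0,0,0,0,0],[0,0,0,0,0,0,0]]'
python3 plan.py .484 .2955 .182 180
python3 - <<'E'
from h import *
p,d,K,T=snap('wrist','w1');P=cloud(d,K,T)
b=P[(P[...,2]>.18)&(P[...,2]<.225)];b=b[np.hypot(b[:,0]-.484,b[:,1]-.2955)<.05]
print(len(b),rect(b),b[:,2].max(),T[:3,3])
E
```

```text
time_s: 2.6
tcp_pos: [0.4833, 0.2939, 0.2982]
tcp_rot: [-0.0, -3.138, 0.005]
ft_force: [0.1, -0.0, -0.4]
width: 0.0424
gripper_force: 0.0
t 2.6 tcp [0.4833 0.2939 0.2982] bear 180.0 w 0.0424 F [ 0.1 -0.  -0.4] q [ 0.9  -0.02  0.2  -0.   -1.79 -2.47]
turn units [-0.002 -0.002 -0.   ] deg [-0.2 -0.2 -0. ]  shift units [-0.003  0.008  0.581]
800 (array([0.48369662, 0.29982492]), [15.813179969787598, 23.35355567932129], 0.6387097835540771) 0.21295919982859185 [0.41726627 0.29444297 0.46760335]
```

View pics/w1.png

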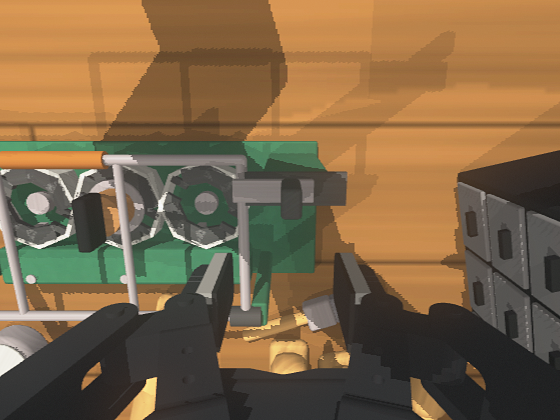

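The wrist view shows the knob at (291,198) right of the guard's arm, with its rod at (245,240), the worn head's grip at (88,222) and the left socket at (205,203). Next I'll descend, grip and slide.

```bash
python3 -m handwheel '[[0,0.02,0.145,0,0,0,0],[0,0,0.145,0,0,0,0],[0,0,0.145,0,0,0,0],[0,0,0.145,0,0,0,0],[0,0,0,0,0,0,-1],[0,0,0,0,0,0,-1],[0,0,0,0,0,0,-1],[0,0,0,0,0,0,-1],[0,0,0,0,0,0,-1],[0,0,0,0,0,0,-1]]' 40
python3 -m handwheel '[[0,0.03,0,0,0,0,-1],[0,0.03,0,0,0,0,-1],[0,0.03,0,0,0,0,-1],[0,0.03,0,0,0,0,-1],[0,0.03,0,0,0,0,-1],[0,0.005,0,0,0,0,-1],[0,0,0,0,0,0,-1],[0,0,0,0,0,0,-1],[0,0,0,0,0,0,-1],[0,0,0,0,0,0,-1]]'
```

```text
time_s: 3.48
tcp_pos: [0.4842, 0.2965, 0.1864]
tcp_rot: [0.004, 3.14, 0.003]
ft_force: [0.2, -0.2, -0.0]
width: -0.0
gripper_force: 0.0
time_s: 4.32
tcp_pos: [0.4838, 0.327, 0.1848]
tcp_rot: [0.004, 3.141, 0.0]
ft_force: [1.1, -0.2, -0.2]
width: -0.0
gripper_force: 0.0
```

```bash
python3 - <<'E'
from h import *
p,d,K,T=snap('wrist','w2')
P=cloud(d,K,T);b=P[(P[...,2]>.19)&(P[...,2]<.225)&(abs(P[...,0]-.484)<.06)&(abs(P[...,1]-.30)<.08)];print(len(b))
p,d,K,T=snap('scene')
cv2.imwrite('pics/s2.png',cv2.resize(p[120:260,330:500],None,fx=3.5,fy=3.5)[:,:,::-1])
E
```

```text
2954
```

View pics/w2.png

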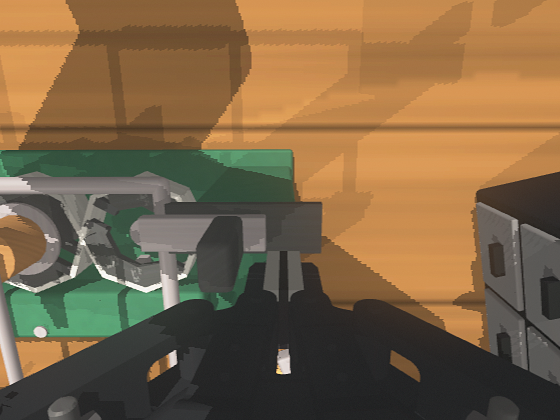

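View pics/s2.png

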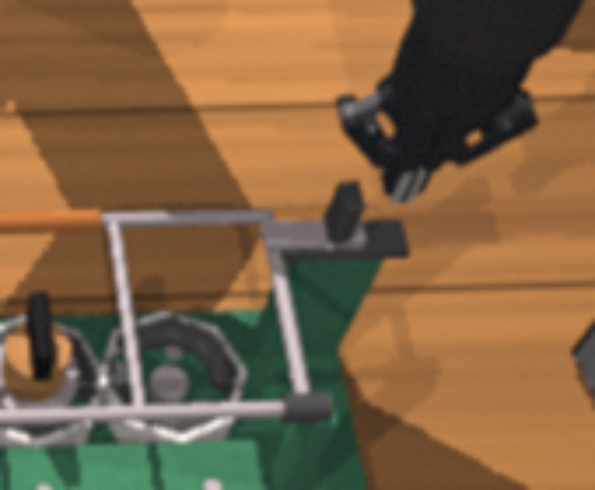

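```bash
python3 - <<'E'
from h import *
s=arm.read_state();print(s['tcp_pos'],s['tcp_rot'])
for n in('wrist','scene','top'):
    p,d,K,T=snap(n);P=cloud(d,K,T)
    print(n,'tcp px',proj(s['tcp_pos'],K,T),'knob px',proj([.484,.298,.21],K,T),'knob+30',proj([.484,.328,.21],K,T))
    if n=='wrist':
        for u,v in((225,222),(222,250),(215,280),(272,255),(290,255),(280,275),(275,290)): print((u,v),P[v,u].round(3),p[v,u])
    else:
        u,v=proj([.484,.298,.21],K,T).astype(int);print(P[v-6:v+7:3,u-6:u+7:6].round(3).tolist())
        b=P[(P[...,2]>.18)&(P[...,2]<.225)&(np.hypot(P[...,0]-.484,P[...,1]-.30)<.06)];print(rect(b),b[:,2].max())
E
```

```text
[0.48380604 0.32703486 0.184854  ] [4.05587689e-03 3.14153319e+00 3.38609471e-04]
wrist tcp px [283.05447861 246.42912858] knob px [216.3362321  268.22322369] knob+30 [285.26279094 268.13931172]
(225, 222) [0.472 0.298 0.18 ] [55 55 53]
(222, 250) [0.475 0.301 0.211] [69 69 66]
(215, 280) [0.489 0.297 0.211] [67 68 66]
(272, 255) [0.473 0.323 0.22 ] [97 95 90]
(290, 255) [0.474 0.33  0.22 ] [98 95 89]
(280, 275) [0.474 0.326 0.237] [40 38 35]
(275, 290) [0.473 0.324 0.25 ] [108 103 101]
scene tcp px [441.13144452 180.87089808] knob px [431.85745839 175.31616955] knob+30 [444.51177179 174.93948646]
[[[0.318, 0.365, 0.0], [0.316, 0.384, -0.003], [0.318, 0.4, -0.0]], [[0.327, 0.364, -0.001], [0.476, 0.297, 0.213], [0.33, 0.398, 0.001]], [[0.475, 0.286, 0.199], [0.482, 0.297, 0.209], [0.339, 0.396, -0.001]], [[0.481, 0.286, 0.194], [0.49, 0.295, 0.208], [0.35, 0.394, -0.001]], [[0.486, 0.287, 0.189], [0.493, 0.297, 0.2], [0.362, 0.391, 0.001]]]
(array([0.48324286, 0.31206097]), [25.979616165161133, 53.215667724609375], -88.82595539093018) 0.22486842119520334
top tcp px [135.16075645 202.92671821] knob px [143.51925317 201.91893397] knob+30 [131.84611715 201.58910178]
[[[0.487, 0.284, 0.315], [0.488, 0.271, 0.31], [0.53, 0.342, 0.006]], [[0.48, 0.284, 0.311], [0.482, 0.272, 0.304], [0.522, 0.344, -0.002]], [[0.475, 0.288, 0.299], [0.474, 0.271, 0.308], [0.49, 0.292, 0.183]], [[0.485, 0.332, 0.154], [0.478, 0.298, 0.215], [0.483, 0.292, 0.181]], [[0.477, 0.332, 0.151], [0.472, 0.302, 0.197], [0.474, 0.291, 0.183]]]
(array([0.4759408 , 0.30871173]), [20.404449462890625, 49.15657424926758], -63.66513252258301) 0.22476218553755634
```

```bash
python3 - <<'E'
from h import *
for n in('wrist','scene'):
    p,d,K,T=snap(n);P=cloud(d,K,T)
    m=(abs(P[...,1]-.327)<.012)&(abs(P[...,0]-.484)<.025)&(P[...,2]>.172)&(P[...,2]<.3)
    z=P[m][:,2];print(n,len(z),np.histogram(z,bins=np.arange(.17,.3,.005)))
E
python3 - <<'E'
from plant import arm
s=arm.read_state();print(s['qpos'],s['width'])
E
```

```text
wrist 14417 (array([   0,    0,    0,    0,    0,    0,    0,    0,    2,  178,  289,
        342,  362,  413,  306,  890,  264, 1221,  953,  686,  142,  690,
       1200, 1602, 2306]), array([0.17 , 0.175, 0.18 , 0.185, 0.19 , 0.195, 0.2  , 0.205, 0.21 ,
       0.215, 0.22 , 0.225, 0.23 , 0.235, 0.24 , 0.245, 0.25 , 0.255,
       0.26 , 0.265, 0.27 , 0.275, 0.28 , 0.285, 0.29 , 0.295]))
scene 210 (array([ 0,  0,  0,  0,  0,  0,  0,  1,  2, 11, 11, 13, 10, 12, 13, 10, 12,
       12, 17, 10,  6, 10, 13, 12, 17]), array([0.17 , 0.175, 0.18 , 0.185, 0.19 , 0.195, 0.2  , 0.205, 0.21 ,
       0.215, 0.22 , 0.225, 0.23 , 0.235, 0.24 , 0.245, 0.25 , 0.255,
       0.26 , 0.265, 0.27 , 0.275, 0.28 , 0.285, 0.29 , 0.295]))
[ 9.37685005e-01 -3.56389553e-03  4.38477211e-03 -6.16437511e-05
 -1.57861495e+00 -2.51093194e+00] -9.439179756374169e-05
```

The depth from both cameras shows the fingertips about 30 mm above the reported TCP: tips at z≈0.215 against a TCP of 0.185. The grip closed above the knob, and nothing was moved. From now on I count the tips as TCP + 30 mm and retry deeper.

```bash
python3 -m handwheel '[[0,0,-0.05,0,0,0,0],[0,-0.07,0,0,0,0,0],[0,-0.07,0,0,0,0,0],[0,0,0,0,0,0,0],[0,0,0.11,0,0,0,0],[0,0,0.11,0,0,0,0],[0,0,0,0,0,0,-1],[0,0,0,0,0,0,-1],[0,0,0,0,0,0,-1],[0,0,0,0,0,0,-1]]' 40
python3 -m handwheel '[[0,0.03,0,0,0,0,-1],[0,0.03,0,0,0,0,-1],[0,0.03,0,0,0,0,-1],[0,0.03,0,0,0,0,-1],[0,0.03,0,0,0,0,-1],[0,0,0,0,0,0,-1],[0,0,0,0,0,0,-1],[0,0,0,0,0,0,-1],[0,0,0,0,0,0,-1],[0,0,0,0,0,0,-1]]'
```

```text
time_s: 5.5
tcp_pos: [0.4836, 0.2987, 0.151]
tcp_rot: [-0.004, -3.141, 0.001]
ft_force: [1.0, -2.4, -5.6]
width: 0.0155
gripper_force: 44.7
time_s: 6.33
tcp_pos: [0.4837, 0.3264, 0.151]
tcp_rot: [-0.006, -3.14, 0.01]
ft_force: [-2.7, -13.2, -2.1]
width: 0.0156
gripper_force: 45.2
```

```bash
python3 -m handwheel '[[0,0,0,0,0,0,0],[0,0,0,0,0,0,0],[0,0,-0.1,0,0,0,0],[0,0,-0.18,0,0,0,0],[0,0,-0.18,0,0,0,0],[0.04,-0.2,0,0,0,0,0],[0.04,-0.2,0,0,0,0,0],[0.04,-0.2,0,0,0,0,0],[0,-0.2,0,0,0,0,0],[0,-0.2,0,0,0,0,0]]'
python3 -m handwheel '[[0,-0.18,0,0,0,-0.058,0],[0,0,0,0,0,-0.058,0],[0,0,0,0,0,-0.058,0],[0,0,0,0,0,-0.058,0],[0,0,0,0,0,-0.058,0],[0,0,0,0,0,-0.058,0],[0,0,0,0,0,-0.058,0],[0,0,0,0,0,-0.058,0],[0,0,0,0,0,-0.058,0],[0,0,0,0,0,-0.058,0]]' >/dev/null
python3 -m handwheel '[[0,0,0,0,0,-0.058,0],[0,0,0,0,0,-0.058,0],[0,0,0,0,0,-0.054,0],[0,0,0,0,0,0,0],[0,0,0,0,0,0,0],[0,0,0,0,0,0,0],[0,0,0,0,0,0,0],[0,0,0,0,0,0,0],[0,0,0,0,0,0,0],[0,0,0,0,0,0,0]]' >/dev/null
python3 plan.py .4595 .091 .103 -90
python3 - <<'E'
from h import *
p,d,K,T=snap('wrist','w3');P=cloud(d,K,T);hsv=cv2.cvtColor(p,cv2.COLOR_RGB2HSV)
m=(P[...,2]>.14)&(P[...,2]<.165)&(hsv[...,1]>120)
b=P[m];b=b[(abs(b[:,0]-.45)<.06)&(abs(b[:,1]-.08)<.09)];print('handle',len(b),rect(b) if len(b)>5 else 0)
b=P[(P[...,2]>.105)&(P[...,2]<.135)];b=b[np.hypot(b[:,0]-.53,b[:,1]-.09)<.05];print('worn grip',len(b),rect(b) if len(b)>5 else 0)
p,d,K,T=snap('top');P=cloud(d,K,T)
b=P[(P[...,2]>.185)&(P[...,2]<.22)];b=b[np.hypot(b[:,0]-.484,b[:,1]-.32)<.06];print('knob',len(b),rect(b) if len(b)>5 else 0)
E
```

```text
time_s: 7.17
tcp_pos: [0.4595, 0.1288, 0.2446]
tcp_rot: [0.001, 3.138, 0.005]
ft_force: [1.2, 0.2, 0.5]
width: 0.0424
gripper_force: 0.0
t 8.83 tcp [0.4593 0.094  0.2427] bear -90.3 w 0.043 F [ 0.  -0.4 -0.2] q [ 0.63 -0.3  -0.16 -0.   -1.72 -0.64]
turn units [-0.     0.    -0.003] deg [-0.   0.  -0.3]  shift units [ 0.015 -0.001  0.699]
handle 2604 (array([0.45900562, 0.10796165]), [15.867706298828125, 124.06439971923828], -89.7165732383728)
worn grip 1437 (array([0.52901953, 0.09054903]), [13.714619636535645, 56.46786880493164], -0.43564605712890625)
knob 6 (array([0.49383798, 0.33169537]), [4.213489055633545, 9.41455078125], -72.62364959716797)
```

The wrist measurement puts the handle at x 0.459 and the worn grip at (0.529, 0.0905) with yaw ≈ −0.4°. Now I'll grip the handle and swing it through the arc.

```bash
python3 -m handwheel '[[0.015,0,0.175,0,0,0,0],[0,0,0.175,0,0,0,0],[0,0,0.175,0,0,0,0],[0,0,0.17,0,0,0,0],[0,0,0,0,0,0,-1],[0,0,0,0,0,0,-1],[0,0,0,0,0,0,-1],[0,0,0,0,0,0,-1],[0,0,0,0,0,0,-1],[0,0,0,0,0,0,-1]]' 40
python3 -m handwheel '[[0,-0.003,-0.073,0,0,0,-1],[0,-0.010,-0.072,0,0,0,-1],[0,-0.017,-0.071,0,0,0,-1],[0,-0.024,-0.069,0,0,0,-1],[0,-0.030,-0.067,0,0,0,-1],[0,-0.036,-0.063,0,0,0,-1],[0,-0.042,-0.060,0,0,0,-1],[0,-0.047,-0.056,0,0,0,-1],[0,-0.052,-0.051,0,0,0,-1],[0,-0.057,-0.046,0,0,0,-1]]'
python3 -m handwheel '[[0,-0.061,-0.040,0,0,0,-1],[0,-0.065,-0.034,0,0,0,-1],[0,-0.068,-0.028,0,0,0,-1],[0,-0.070,-0.022,0,0,0,-1],[0,-0.072,-0.015,0,0,0,-1],[0,-0.073,-0.008,0,0,0,-1],[0,-0.073,-0.001,0,0,0,-1],[0,-0.073,0.006,0,0,0,-1],[0,-0.072,0.013,0,0,0,-1],[0,-0.070,0.019,0,0,0,-1]]'
```

```text
time_s: 9.77
tcp_pos: [0.4586, 0.0906, 0.1054]
tcp_rot: [2.215, -2.226, -0.001]
ft_force: [-5.6, -3.6, -4.6]
width: 0.0148
gripper_force: 39.0
time_s: 10.6
tcp_pos: [0.5212, 0.0905, 0.2355]
tcp_rot: [-2.217, 2.225, 0.001]
ft_force: [-18.8, 3.3, 12.5]
width: 0.0145
gripper_force: 38.9
time_s: 11.43
tcp_pos: [0.6635, 0.0905, 0.257]
tcp_rot: [-2.213, 2.222, -0.005]
ft_force: [-3.5, 3.1, 6.3]
width: 0.0144
gripper_force: 41.0
```

```bash
python3 -m handwheel '[[0,0,0,0,0,0,-1],[0,0,0,0,0,0,0],[0,0,0,0,0,0,0],[0,0,0,0,0,0,0],[0,0,-0.1,0,0,0,0],[0,0,-0.1,0,0,0,0],[0,0.1,-0.05,0,0,0.058,0],[0,0.12,0,0,0,0.058,0],[0,0,0,0,0,0.058,0],[0,0,0,0,0,0.058,0]]'
python3 -m handwheel '[[0,0,0,0,0,0.058,0],[0,0,0,0,0,0.058,0],[0,0,0,0,0,0.058,0],[0,0,0,0,0,0.058,0],[0,0,0,0,0,0.058,0],[0,0,0,0,0,0.058,0],[0,0,0,0,0,0.058,0],[0,0,0,0,0,0.058,0],[0,0,0,0,0,0.055,0],[0,0,0,0,0,0,0]]' >/dev/null
python3 plan.py .529 .0905 .2 180
python3 - <<'E'
from h import *
p,d,K,T=snap('scene','s4');P=cloud(d,K,T);hsv=cv2.cvtColor(p,cv2.COLOR_RGB2HSV)
m=(P[...,2]>.2)&(hsv[...,1]>120)&(P[...,0]>.55)
b=P[m];print('handle',len(b),np.median(b,0) if len(b) else 0)
E
```

```text
time_s: 12.27
tcp_pos: [0.6176, 0.0931, 0.3035]
tcp_rot: [-1.606, 2.696, -0.001]
ft_force: [-0.4, 0.5, 0.8]
width: 0.0427
gripper_force: 0.0
t 13.1 tcp [0.6183 0.093  0.3021] bear 179.4 w 0.0423 F [-0.2 -0.3 -0.3] q [ 0.47  0.14  0.37  0.   -1.8  -2.05]
turn units [ 0.     0.    -0.005] deg [ 0.   0.1 -0.6]  shift units [ 0.447 -0.012  0.51 ]
handle 569 [0.66114684 0.09323358 0.30394759]
```

```bash
python3 -m handwheel '[[0.15,0,0,0,0,0,0],[0.15,0,0,0,0,0,0],[0.147,-0.012,0,0,0,-0.005,0],[0,0,0.15,0,0,0,0],[0,0,0.15,0,0,0,0],[0,0,0.15,0,0,0,0],[0,0,0.06,0,0,0,0],[0,0,0,0,0,0,0],[0,0,0,0,0,0,0],[0,0,0,0,0,0,0]]' > /dev/null
python3 - <<'E'
from h import *
p,d,K,T=snap('wrist','w5');P=cloud(d,K,T);np.savez('w5.npz',p=p,P=P)
b=P[(P[...,2]>.105)&(P[...,2]<.135)];b=b[np.hypot(b[:,0]-.53,b[:,1]-.09)<.05];print('worn grip',len(b),rect(b))
E
python3 plan.py .529 .0905 .067 180
```

```text
worn grip 1539 (array([0.52865454, 0.09161343]), [13.7003812789917, 54.955238342285156], 0.36636078357696533)
t 14.03 tcp [0.53   0.0915 0.2018] bear -179.8 w 0.0424 F [-0.7 -0.1  0.1] q [ 0.55 -0.13 -0.08  0.   -1.61 -2.11]
turn units [0.    0.002 0.002] deg [0.1 0.2 0.2]  shift units [ 0.005 -0.005  0.674]
```

View pics/w5.png

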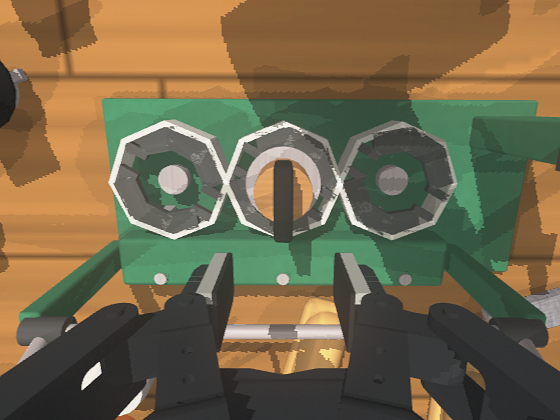

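The wrist view shows the guard clear. The right socket is at (175,180), the middle one with the worn grip at (283,200), and the left at (398,180). Next I'll measure the sockets and take out the worn head.

```bash
python3 - <<'E'
from h import *
z=np.load('w5.npz');p,P=z['p'],z['P']
g=p.astype(int);green=(g[...,1]>g[...,0]+25)
for nm,y in(('R',-.0145),('M',.0905),('L',.1955)):
    m=(P[...,2]>.038)&(P[...,2]<.052)&(np.hypot(P[...,0]-.529,P[...,1]-y)<.056)&~green
    b=P[m];h=cv2.convexHull((b[:,:2]*1000).astype(np.float32))
    M=cv2.moments(h);print(nm,len(b),'centroid',M['m10']/M['m00'],M['m01']/M['m00'],'encl',cv2.minEnclosingCircle(h),'bbox',np.ptp(b[:,:2],axis=0),b[:,:2].min(0)/2+b[:,:2].max(0)/2)
E
python3 -m handwheel '[[0,0,0.17,0,0,0,0],[0,0,0.17,0,0,0,0],[0,0,0.17,0,0,0,0],[0,0,0.16,0,0,0,0],[0,0,0,0,0,0,-1],[0,0,0,0,0,0,-1],[0,0,0,0,0,0,-1],[0,0,0,0,0,0,-1],[0,0,0,0,0,0,-1],[0,0,0,0,0,0,-1]]' 70
python3 -m handwheel '[[0,0,0.01,0,0,0,-1],[0,0,0.008,0,0,0,-1],[0,0,0,0,0,0,-1],[0,0,0,0,0,0,-1],[0,0,0,0,0,0,-1],[0,0,0,0,0,0,-1],[0,0,0,0,0,0,-1],[0,0,0,0,0,0,-1],[0,0,0,0,0,0,-1],[0,0,0,0,0,0,-1]]'
```

```text
R 6921 centroid 529.8233546110946 -13.112022300771786 encl ((529.3251342773438, -13.505292892456055), 55.48497009277344) bbox [0.11066925 0.11008263] [ 0.52925368 -0.01377458]
M 6382 centroid 529.1730429806241 90.73976812330254 encl ((528.9743041992188, 90.51673126220703), 55.97722625732422) bbox [0.10671062 0.11173879] [0.52748747 0.09062349]
L 6845 centroid 529.7542679724322 195.26319622303257 encl ((529.26416015625, 195.36366271972656), 55.8828010559082) bbox [0.11119164 0.11115249] [0.52926942 0.19533574]
time_s: 14.87
tcp_pos: [0.5298, 0.0914, 0.0667]
tcp_rot: [-0.005, 3.14, 0.001]
ft_force: [0.5, -1.2, 3.7]
width: 0.0135
gripper_force: 70.7
time_s: 15.7
tcp_pos: [0.5301, 0.0913, 0.065]
tcp_rot: [-0.006, 3.138, 0.0]
ft_force: [-5.1, -1.5, 15.1]
width: 0.0137
gripper_force: 72.4
```

```bash
python3 -m handwheel '[[0,0,0,0,0,-0.05,-1],[0,0,0,0,0,-0.05,-1],[0,0,0,0,0,-0.05,-1],[0,0,0,0,0,-0.05,-1],[0,0,0,0,0,-0.05,-1],[0,0,0,0,0,-0.05,-1],[0,0,0,0,0,-0.05,-1],[0,0,0,0,0,-0.05,-1],[0,0,0,0,0,-0.05,-1],[0,0,0,0,0,-0.05,-1]]'
python3 -m handwheel '[[0,0,0,0,0,0,-1],[0,0,0,0,0,0,-1],[0,0,-0.02,0,0,0,-1],[0,0,-0.03,0,0,0,-1],[0,0,-0.05,0,0,0,-1],[0,0,0,0,0,0,-1],[0,0,0,0,0,0,-1],[0,0,0,0,0,0,-1],[0,0,0,0,0,0,-1],[0,0,0,0,0,0,-1]]'
python3 plan.py .529 .0905 .2 -120
```

```text
time_s: 16.53
tcp_pos: [0.5306, 0.093, 0.0651]
tcp_rot: [-1.58, 2.708, 0.0]
ft_force: [-2.8, 4.0, 14.3]
width: 0.0131
gripper_force: 72.2
time_s: 17.37
tcp_pos: [0.5284, 0.0911, 0.0807]
tcp_rot: [1.574, -2.716, -0.001]
ft_force: [-0.1, 0.4, -4.4]
width: 0.013
gripper_force: 69.6
t 17.37 tcp [0.5284 0.0911 0.0807] bear -119.8 w 0.013 F [-0.1  0.4 -4.4] q [ 0.55 -0.11 -0.29 -0.   -1.4  -1.07]
turn units [ 0.001 -0.001  0.002] deg [ 0.1 -0.1  0.2]  shift units [ 0.001 -0.004 -0.597]
```

```bash
python3 -m handwheel '[[0,0,-0.14,0,0,0,-1],[0,0,-0.16,0,0,0,-1],[0,0,-0.16,0,0,0,-1],[0,0,-0.14,0,0,0.05,-1],[0,0,0,0,0,0.05,-1],[0,0,0,0,0,0.05,-1],[0,0,0,0,0,0.05,-1],[0,0,0,0,0,0.05,-1],[0,0,0,0,0,0.05,-1],[0,0,0,0,0,0.05,-1]]'
python3 -m handwheel '[[0,0,0,0,0,0.05,-1],[0,0,0,0,0,0.05,-1],[0,0,0,0,0,0.05,-1],[0.046,-0.19,0,0,0,0,-1],[0.046,-0.19,0,0,0,0,-1],[0.046,-0.19,0,0,0,0,-1],[0.046,-0.19,0,0,0,0,-1],[0.046,-0.19,0,0,0,0,-1],[0.046,-0.19,0,0,0,0,-1],[0.046,-0.19,0,0,0,0,-1]]' >/dev/null
python3 -m handwheel '[[0.046,-0.19,0,0,0,0,-1],[0.046,-0.19,0,0,0,0,-1],[0.046,-0.19,0,0,0,0,-1],[0.046,-0.19,0,0,0,0,-1],[0.046,-0.19,0,0,0,0,-1],[0,0,0,0,0,0,-1],[0,0,0,0,0,0,-1],[0,0,0,0,0,0,-1],[0,0,0,0,0,0,-1],[0,0,0,0,0,0,-1]]' >/dev/null
python3 - <<'E'
from h import *
p,d,K,T=snap('wrist','w6');P=cloud(d,K,T)
b=P[(abs(P[...,0]-.418)<.1)&(abs(P[...,1]+.363)<.1)&(P[...,2]>.022)&(P[...,2]<.034)];print('tray',len(b),rect(b),b[:,:2].min(0),b[:,:2].max(0))
p,d,K,T=snap('scene');P=cloud(d,K,T)
b=P[(abs(P[...,0]-.418)<.1)&(abs(P[...,1]+.363)<.1)&(P[...,2]>.022)&(P[...,2]<.034)];print('tray',len(b),rect(b),b[:,:2].min(0),b[:,:2].max(0))
E
python3 plan.py .418 -.363 .05 180
```

```text
time_s: 18.2
tcp_pos: [0.5288, 0.0913, 0.2011]
tcp_rot: [0.489, -3.102, 0.0]
ft_force: [-0.2, -0.7, -4.3]
width: 0.013
gripper_force: 71.4
tray 2740 (array([ 0.41779416, -0.34735822]), [169.35006713867188, 199.14263916015625], -0.20858001708984375) [ 0.31801393 -0.43224956] [ 0.51763377 -0.26302979]
tray 415 (array([ 0.42272495, -0.3654895 ]), [132.25436401367188, 133.460205078125], -5.843482971191406) [ 0.35374634 -0.43499848] [ 0.49548129 -0.29570917]
t 19.97 tcp [ 0.4207 -0.3641  0.2019] bear -179.7 w 0.0133 F [-0.5 -0.  -5.8] q [-0.35 -0.08 -0.04 -0.   -1.61 -1.21]
turn units [-0.     0.     0.002] deg [-0.   0.   0.3]  shift units [0.014 0.006 0.76 ]
```

View pics/w6.png

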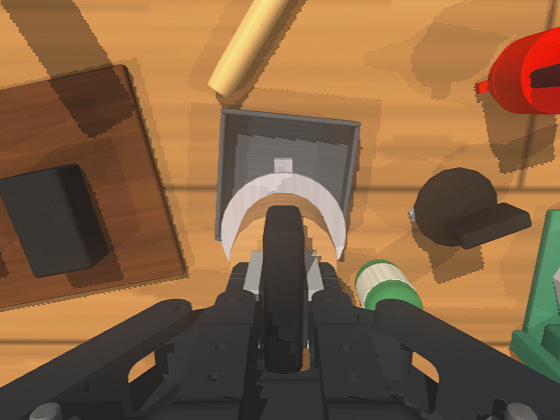

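The wrist view shows the worn head upright over the tray. The cone is at (455,205), the bottle at (388,285) and the tray rim runs (220–360, 110–…). I'll lower it and release.

```bash
python3 -m handwheel '[[0,0,0.17,0,0,0,-1],[0,0,0.17,0,0,0,-1],[0,0,0.17,0,0,0,-1],[0,0,0.17,0,0,0,-1],[0,0,0.06,0,0,0,-1],[0,0,0.03,0,0,0,-1],[0,0,0.008,0,0,0,-1],[0,0,0,0,0,0,-1],[0,0,0,0,0,0,-1],[0,0,0,0,0,0,-1]]'
python3 -m handwheel '[[0,0,0,0,0,0,-0.4],[0,0,0,0,0,0,0],[0,0,0,0,0,0,0],[0,0,-0.1,0,0,0,0],[0,0,-0.17,0,0,0,0],[0,0,-0.17,0,0,0,0],[0,0,-0.17,0,0,0,0],[0,0,-0.17,0,0,0,0],[0,0,0,0,0,0,0],[0,0,0,0,0,0,0]]'
python3 - <<'E'
from h import *
for n in('wrist','scene'):
    p,d,K,T=snap(n);P=cloud(d,K,T)
    for nm,x,y,z0,z1 in(('worn',.42,-.364,.075,.112),('drum',.576,-.378,.08,.11),('cone',.447,-.192,.08,.11)):
        b=P[(P[...,2]>z0)&(P[...,2]<z1)&(np.hypot(P[...,0]-x,P[...,1]-y)<.05)]
        if len(b)>5: print(n,nm,len(b),rect(b),b[:,2].max())
E
python3 plan.py .576 -.378 .2 180
```

```text
time_s: 20.8
tcp_pos: [0.4213, -0.3655, 0.0482]
tcp_rot: [-0.006, 3.139, -0.002]
ft_force: [-0.2, 0.4, -4.1]
width: 0.0131
gripper_force: 72.3
time_s: 21.63
tcp_pos: [0.4213, -0.3658, 0.2056]
tcp_rot: [-0.005, 3.136, -0.005]
ft_force: [-0.2, 0.2, -0.7]
width: 0.0427
gripper_force: 0.0
wrist worn 1307 (array([ 0.41991495, -0.3650126 ]), [13.786921501159668, 55.07725524902344], 0.5547913908958435) 0.10702311041957846
wrist drum 1564 (array([ 0.57465729, -0.37896948]), [15.041253089904785, 55.89414596557617], 87.46461486816406) 0.10204743362057306
wrist cone 1871 (array([ 0.44676395, -0.19406187]), [14.76404094696045, 55.71614074707031], -67.60516166687012) 0.10204942175900639
scene worn 170 (array([ 0.42114349, -0.36742871]), [15.536394119262695, 58.118431091308594], 0.11353771388530731) 0.10877844116211399
scene drum 183 (array([ 0.57500903, -0.3808255 ]), [15.066951751708984, 55.39213943481445], 86.92801666259766) 0.10319533957520277
scene cone 173 (array([ 0.44659146, -0.19652267]), [18.12419319152832, 55.295597076416016], -67.88125228881836) 0.10426360110161959
t 21.73 tcp [ 0.4201 -0.3649  0.2017] bear -179.8 w 0.0431 F [ 1.1  0.5 -1.5] q [-0.35 -0.08 -0.03 -0.   -1.61 -1.21]
turn units [0.    0.    0.002] deg [0.  0.  0.2]  shift units [-0.779 -0.066  0.009]
```

The worn head stands upright in the tray. Next is the drum, with its bar at bearing 87.5°.

```bash
python3 -m handwheel '[[-0.193,-0.017,0,0,0,0,0],[-0.193,-0.017,0,0,0,0,0],[-0.193,-0.017,0,0,0,0,0],[-0.193,-0.017,0,0,0,0,0],[0,0,0,0,0,-0.058,0],[0,0,0,0,0,-0.058,0],[0,0,0,0,0,-0.058,0],[0,0,0,0,0,-0.058,0],[0,0,0,0,0,-0.058,0],[0,0,0,0,0,-0.058,0]]' >/dev/null
python3 -m handwheel '[[0,0,0,0,0,-0.058,0],[0,0,0,0,0,-0.058,0],[0,0,0,0,0,-0.058,0],[0,0,0,0,0,-0.058,0],[0,0,0,0,0,-0.058,0],[0,0,0,0,0,-0.058,0],[0,0,0,0,0,-0.033,0],[0,0,0,0,0,0,0],[0,0,0,0,0,0,0],[0,0,0,0,0,0,0]]' >/dev/null
python3 - <<'E'
from h import *
p,d,K,T=snap('wrist');P=cloud(d,K,T)
b=P[(P[...,2]>.08)&(P[...,2]<.11)&(np.hypot(P[...,0]-.575,P[...,1]+.379)<.05)];print('drum',len(b),rect(b))
E
python3 plan.py .5745 -.379 .041 -92.5
```

```text
drum 1283 (array([ 0.57469708, -0.38008521]), [13.666406631469727, 55.49866485595703], 87.67972564697266)
t 23.45 tcp [ 0.5745 -0.378   0.2014] bear -92.4 w 0.0431 F [0.4 0.4 0.6] q [-0.29  0.28  0.34 -0.   -1.64  0.25]
turn units [0.    0.    0.001] deg [0.1 0.  0.1]  shift units [ 0.005 -0.     0.802]
```

```bash
python3 -m handwheel '[[0.008,0,0.18,0,0,0,0],[0,0,0.18,0,0,0,0],[0,0,0.18,0,0,0,0],[0,0,0.16,0,0,0,0],[0,0,0.1,0,0,0,0],[0,0,0,0,0,0,-1],[0,0,0,0,0,0,-1],[0,0,0,0,0,0,-1],[0,0,0,0,0,0,-1],[0,0,0,0,0,0,-1]]' 70
python3 -m handwheel '[[0,0,0,0,0,0,-1],[0,0,-0.1,0,0,0,-1],[0,0,-0.18,0,0,0,-1],[0,0,-0.18,0,0,0,-1],[0,0,-0.18,0,0,0,-1],[0,0,-0.16,0,0,0.057,-1],[0,0,0,0,0,0.057,-1],[0,0,0,0,0,0.057,-1],[0,0,0,0,0,0.058,-1],[0,0,0,0,0,0,-1]]'
python3 plan.py .5295 .1953 .2 -120
```

```text
time_s: 24.28
tcp_pos: [0.5747, -0.3796, 0.0425]
tcp_rot: [-2.175, 2.266, -0.0]
ft_force: [-1.4, -0.6, -1.1]
width: 0.013
gripper_force: 69.5
time_s: 25.12
tcp_pos: [0.5745, -0.3794, 0.2014]
tcp_rot: [1.569, -2.721, -0.002]
ft_force: [-0.1, 0.2, -3.2]
width: 0.013
gripper_force: 69.1
t 25.12 tcp [ 0.5745 -0.3794  0.2014] bear -120.1 w 0.013 F [-0.1  0.2 -3.2] q [-0.29  0.28  0.35 -0.   -1.64 -0.23]
turn units [ 0.001  0.    -0.   ] deg [ 0.1  0.  -0.1]  shift units [-2.376  1.631  0.007]
```

```bash
python3 -m handwheel '[[-0.158,0.109,0,0,0,0,-1],[-0.158,0.109,0,0,0,0,-1],[-0.158,0.109,0,0,0,0,-1],[-0.158,0.109,0,0,0,0,-1],[-0.158,0.109,0,0,0,0,-1],[-0.158,0.109,0,0,0,0,-1],[-0.158,0.109,0,0,0,0,-1],[-0.158,0.109,0,0,0,0,-1],[-0.158,0.109,0,0,0,0,-1],[-0.158,0.109,0,0,0,0,-1]]' >/dev/null
python3 -m handwheel '[[-0.158,0.109,0,0,0,0,-1],[-0.158,0.109,0,0,0,0,-1],[-0.158,0.109,0,0,0,0,-1],[-0.158,0.109,0,0,0,0,-1],[-0.158,0.109,0,0,0,0,-1],[0,0,0.1,0,0,0,-1],[0,0,0.1,0,0,0,-1],[0,0,0,0,0,0,-1],[0,0,0,0,0,0,-1],[0,0,0,0,0,0,-1]]' >/dev/null
python3 plan.py .5292 .1957 .09 -120
python3 - <<'E'
from h import *
for n in('wrist','scene'):
    p,d,K,T=snap(n,'x_'+n);P=cloud(d,K,T)
    for nm,y in(('R',-.014),('M',.0905),('L',.1955)):
        m=(P[...,2]>.038)&(P[...,2]<.052)&(np.hypot(P[...,0]-.529,P[...,1]-y)<.058)&(p[...,1].astype(int)<p[...,0]+25)
        b=P[m]
        if len(b)<50: continue
        h=cv2.convexHull((b[:,:2]*1000).astype(np.float32));M=cv2.moments(h);print(n,nm,len(b),round(M['m10']/M['m00'],1),round(M['m01']/M['m00'],1),h.reshape(-1,2).min(0),h.reshape(-1,2).max(0))
    b=P[(P[...,2]>.19)&(P[...,2]<.26)&(np.hypot(P[...,0]-.529,P[...,1]-.1955)<.04)]
    b=P[(P[...,2]>.13)&(P[...,2]<.16)&(np.hypot(P[...,0]-.529,P[...,1]-.1955)<.06)]
    if len(b)>5: print(n,'body',rect(b))
E
```

```text
t 26.78 tcp [0.5269 0.1938 0.1635] bear -119.7 w 0.0128 F [ 0.6  0.3 -1.8] q [ 0.71 -0.06 -0.09  0.   -1.54 -1.23]
turn units [-0.001  0.     0.002] deg [-0.1  0.1  0.3]  shift units [-0.014 -0.005  0.367]
wrist R 1007 549.7 25.0 [514.3344     -2.9657743] [584.5304   43.87739]
wrist M 9061 529.3 91.1 [473.6844   32.58309] [585.2772 148.446 ]
wrist L 4095 524.1 183.3 [473.8201 137.5579] [586.2087  236.56017]
wrist body (array([0.51357996, 0.16981107]), [21.987850189208984, 58.569435119628906], -29.80109405517578)
scene R 540 528.7 -14.4 [474.92603 -70.42507] [583.7503   41.77216]
scene M 473 528.6 90.3 [471.6871    33.945686] [584.18744 146.13435]
scene L 369 532.9 192.0 [478.80173 141.04832] [585.9809  245.65479]
scene body (array([0.53937555, 0.18307864]), [37.96621322631836, 75.50274658203125], 59.33795928955078)
```

View pics/x_wrist.png

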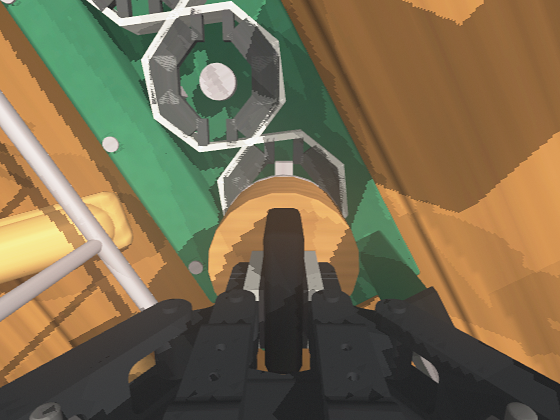

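The held drum's lug is visible at (284,167). The middle socket's slots appear at about (233,10) and (203,130), so I'll check the slot direction numerically.

```bash
python3 - <<'E'
from h import *
K,T=cam('wrist');im=cv2.imread('pics/x_wrist.png')
a=np.radians
for c in((.529,.0905),(.5292,.1957)):
  for t in(60,240):
    for rr in(.03,.046):
      q=proj([c[0]+rr*np.cos(a(t)),c[1]+rr*np.sin(a(t)),.045],K,T).astype(int)
      print(c,t,rr,q); cv2.circle(im,tuple(int(k) for k in q),2,(0,0,255),-1)
cv2.imwrite('pics/xm.png',cv2.resize(im[0:240,120:400],None,fx=2.5,fy=2.5))
E
```

```text
(0.529, 0.0905) 60 0.03 [216 119]
(0.529, 0.0905) 60 0.046 [217 140]
(0.529, 0.0905) 240 0.03 [212  35]
(0.529, 0.0905) 240 0.046 [211  10]
(0.5292, 0.1957) 60 0.03 [283 230]
(0.5292, 0.1957) 60 0.046 [282 248]
(0.5292, 0.1957) 240 0.03 [283 159]
(0.5292, 0.1957) 240 0.046 [283 139]
```

View pics/xm.png

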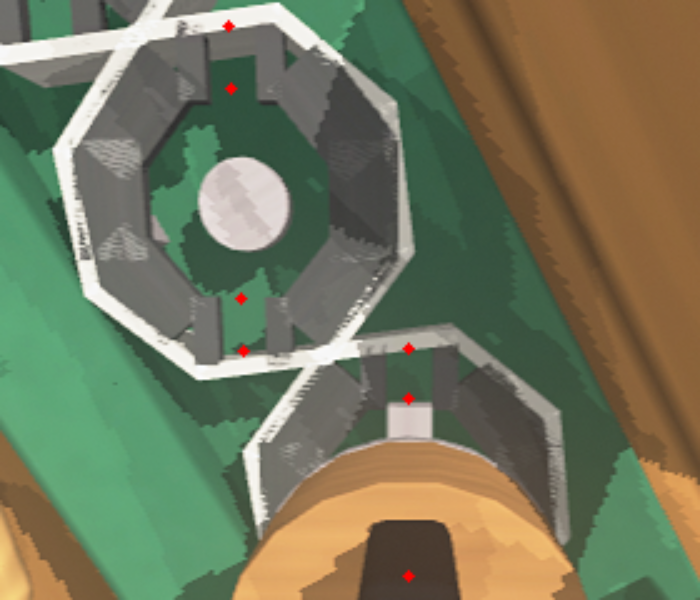

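The predicted slots (red dots) match the picture, and the lug is centred on its slot. I'll insert it gently.

```bash
python3 -m handwheel '[[-0.014,-0.005,0.12,0,0,0,-1],[0,0,0.12,0,0,0,-1],[0,0,0.1,0,0,0,-1],[0,0,0.03,0,0,0,-1],[0,0,0.02,0,0,0,-1],[0,0,0.02,0,0,0,-1],[0,0,0.02,0,0,0,-1],[0,0,0.01,0,0,0,-1],[0,0,0,0,0,0,-1],[0,0,0,0,0,0,-1]]'
python3 plan.py .5292 .1957 .0665 -120
```

```text
time_s: 27.72
tcp_pos: [0.5293, 0.1964, 0.0754]
tcp_rot: [-1.575, 2.716, -0.0]
ft_force: [0.4, 0.9, 0.1]
width: 0.0129
gripper_force: 70.5
t 27.72 tcp [0.5293 0.1964 0.0754] bear -119.8 w 0.0129 F [0.4 0.9 0.1] q [ 0.71 -0.03 -0.22  0.   -1.38 -1.23]
turn units [-0.001  0.001  0.002] deg [-0.1  0.1  0.2]  shift units [ 0.003 -0.001  0.045]
```

```bash
python3 -m handwheel '[[0,0,0.015,0,0,0,-1],[0,0,0.015,0,0,0,-1],[0,0,0.015,0,0,0,-1],[0,0,0.008,0,0,0,-1],[0,0,0,0,0,0,-1],[0,0,0,0,0,0,-1],[0,0,0,0,0,0,-1],[0,0,0,0,0,0,-1],[0,0,0,0,0,0,-1],[0,0,0,0,0,0,-1]]'
```

```text
time_s: 28.55
tcp_pos: [0.5297, 0.1966, 0.0674]
tcp_rot: [-1.575, 2.714, -0.002]
ft_force: [-5.5, 0.8, 17.1]
width: 0.0127
gripper_force: 72.9
```

Home at 0.0674, as predicted. Next I'll twist 60° clockwise and slightly past, to make sure it reaches the stop.

```bash
python3 -m handwheel '[[0,0,0,0,0,0.05,-1],[0,0,0,0,0,0.05,-1],[0,0,0,0,0,0.05,-1],[0,0,0,0,0,0.05,-1],[0,0,0,0,0,0.05,-1],[0,0,0,0,0,0.05,-1],[0,0,0,0,0,0.05,-1],[0,0,0,0,0,0.05,-1],[0,0,0,0,0,0.05,-1],[0,0,0,0,0,0.05,-1]]'
python3 plan.py .5292 .1957 .0665 180
python3 -m handwheel '[[0,0,0,0,0,0.01,-1],[0,0,0,0,0,0,-1],[0,0,0,0,0,0,-1],[0,0,0,0,0,0,-0.5],[0,0,0,0,0,0,0],[0,0,0,0,0,0,0],[0,0,-0.05,0,0,0,0],[0,0,-0.15,0,0,0,0],[0,0,-0.17,0,0,0,0],[0,0,-0.17,0,0,0,0]]'
python3 - <<'E'
from h import *
import time
p,d,K,T=snap('wrist');P=cloud(d,K,T)
b=P[(P[...,2]>.11)&(P[...,2]<.14)&(np.hypot(P[...,0]-.5295,P[...,1]-.1955)<.045)];print('drum',len(b),rect(b),np.percentile(b[:,2],[50,95]))
p,d,K,T=snap('scene');P=cloud(d,K,T)
b=P[(P[...,2]>.08)&(P[...,2]<.11)&(np.hypot(P[...,0]-.447,P[...,1]+.194)<.06)];print('cone',rect(b))
E
```

```text
time_s: 29.38
tcp_pos: [0.5307, 0.1961, 0.0673]
tcp_rot: [0.001, 3.136, 0.001]
ft_force: [-1.7, -1.3, 12.6]
width: 0.0131
gripper_force: 72.5
t 29.38 tcp [0.5307 0.1961 0.0673] bear 180.0 w 0.0131 F [-1.7 -1.3 12.6] q [ 0.71 -0.03 -0.24  0.   -1.36 -2.28]
turn units [ 0.     0.003 -0.   ] deg [ 0.   0.3 -0. ]  shift units [ 0.008 -0.002  0.004]
time_s: 30.22
tcp_pos: [0.5281, 0.1956, 0.1724]
tcp_rot: [-0.027, -3.14, 0.002]
ft_force: [0.7, -0.2, 0.2]
width: 0.0427
gripper_force: 0.0
drum 1932 (array([0.53102557, 0.19617592]), [13.861661911010742, 55.704402923583984], -0.44295501708984375) [0.12676656 0.12803427]
cone (array([ 0.44635233, -0.19662308]), [17.536239624023438, 55.13265609741211], -68.62550735473633)
```

The drum is locked: grip top at 0.127, yaw −0.4°. Now the cone.

```bash
python3 -m handwheel '[[0,0,-0.15,0,0,0,0],[0.045,-0.195,-0.1,0,0,0,0],[0.045,-0.195,0,0,0,0,0],[0.045,-0.195,0,0,0,0,0],[0.045,-0.195,0,0,0,0,0],[0.045,-0.195,0,0,0,0,0],[0.045,-0.195,0,0,0,0,0],[0.045,-0.195,0,0,0,0,0],[0.045,-0.195,0,0,0,0,0],[0.045,-0.195,0,0,0,0,0]]' >/dev/null
python3 -m handwheel '[[0,-0.195,0,0,0,-0.058,0],[0,0,0,0,0,-0.058,0],[0,0,0,0,0,-0.058,0],[0,0,0,0,0,-0.058,0],[0,0,0,0,0,-0.058,0],[0,0,0,0,0,-0.058,0],[0,0,0,0,0,-0.058,0],[0,0,0,0,0,-0.058,0],[0,0,0,0,0,-0.058,0],[0,0,0,0,0,-0.058,0]]' >/dev/null
python3 -m handwheel '[[0,0,0,0,0,-0.058,0],[0,0,0,0,0,-0.058,0],[0,0,0,0,0,-0.058,0],[0,0,0,0,0,-0.058,0],[0,0,0,0,0,-0.058,0],[0,0,0,0,0,-0.055,0],[0,0,0,0,0,0,0],[0,0,0,0,0,0,0],[0,0,0,0,0,0,0],[0,0,0,0,0,0,0]]' >/dev/null
python3 - <<'E'
from h import *
p,d,K,T=snap('wrist');P=cloud(d,K,T)
b=P[(P[...,2]>.08)&(P[...,2]<.11)&(np.hypot(P[...,0]-.447,P[...,1]+.194)<.05)];print('cone',len(b),rect(b))
E
python3 plan.py .447 -.1945 .043 -67.7
```

```text
cone 1145 (array([ 0.44695013, -0.19415028]), [14.003018379211426, 55.91840362548828], -67.69209671020508)
t 32.87 tcp [ 0.4418 -0.1844  0.2201] bear -71.0 w 0.0427 F [-0.7 -0.8 -0.1] q [ 0.03 -0.28 -0.18 -0.   -1.67  0.3 ]
turn units [ 0.     0.    -0.028] deg [ 0.   0.  -3.3]  shift units [ 0.056 -0.005  0.886]
```

```bash
python3 -m handwheel '[[0,0,0,0,0,-0.028,0],[0.056,-0.005,0.16,0,0,0,0],[0,0,0.2,0,0,0,0],[0,0,0.2,0,0,0,0],[0,0,0.2,0,0,0,0],[0,0,0.12,0,0,0,0],[0,0,0,0,0,0,-1],[0,0,0,0,0,0,-1],[0,0,0,0,0,0,-1],[0,0,0,0,0,0,-1]]' 70
python3 -m handwheel '[[0,0,0,0,0,0,-1],[0,0,0,0,0,0,-1],[0,0,-0.1,0,0,0,-1],[0,0,-0.18,0,0,0,-1],[0,0,-0.18,0,0,0,-1],[0,0,-0.18,0,0,0,-1],[0,0,-0.16,0,0,0.055,-1],[0,0,0,0,0,0.055,-1],[0,0,0,0,0,0.055,-1],[0,0,0,0,0,0.055,-1]]'
python3 -m handwheel '[[0,0,0,0,0,0.055,-1],[0,0,0,0,0,0.055,-1],[0,0,0,0,0,0.055,-1],[0,0,0,0,0,0.05,-1],[0,0,0,0,0,0,-1],[0,0,0,0,0,0,-1],[0,0,0,0,0,0,-1],[0,0,0,0,0,0,-1],[0,0,0,0,0,0,-1],[0,0,0,0,0,0,-1]]' >/dev/null
python3 plan.py .5292 -.0138 .165 -120
```

```text
time_s: 33.7
tcp_pos: [0.4479, -0.1944, 0.046]
tcp_rot: [-2.61, 1.747, -0.003]
ft_force: [0.8, -0.4, -5.0]
width: 0.013
gripper_force: 69.9
time_s: 34.53
tcp_pos: [0.4471, -0.1942, 0.2048]
tcp_rot: [-2.136, 2.302, -0.0]
ft_force: [0.5, 0.3, -4.7]
width: 0.0128
gripper_force: 69.9
t 35.37 tcp [ 0.447  -0.1944  0.2041] bear -119.7 w 0.0128 F [-0.  -0.3 -4.2] q [ 0.   -0.26 -0.2  -0.   -1.64 -0.52]
turn units [0.    0.    0.002] deg [0.  0.  0.3]  shift units [-0.988  0.095  0.196]
```

```bash
python3 -m handwheel '[[-0.165,0.016,0,0,0,0,-1],[-0.165,0.016,0,0,0,0,-1],[-0.165,0.016,0,0,0,0,-1],[-0.165,0.016,0,0,0,0,-1],[-0.165,0.016,0,0,0,0,-1],[-0.165,0.016,0,0,0,0,-1],[0,0,0.1,0,0,0,-1],[0,0,0.1,0,0,0,-1],[0,0,0,0,0,0,-1],[0,0,0,0,0,0,-1]]' >/dev/null
python3 plan.py .5292 -.0138 .095 -120
python3 - <<'E'
from h import *
p,d,K,T=snap('wrist');im=p[:,:,::-1].copy();a=np.radians
for t in(60,240):
  for rr in(.03,.046):
    q=proj([.5292+rr*np.cos(a(t)),-.0138+rr*np.sin(a(t)),.045],K,T).astype(int);cv2.circle(im,tuple(int(k) for k in q),2,(0,0,255),-1)
cv2.imwrite('pics/xr.png',cv2.resize(im[60:300,140:420],None,fx=2.5,fy=2.5))
E
```

```text
t 36.2 tcp [ 0.528  -0.0132  0.1634] bear -119.7 w 0.0131 F [-0.2 -0.6 -3.8] q [ 0.36 -0.15 -0.17  0.   -1.55 -0.88]
turn units [ 0.001 -0.001  0.002] deg [ 0.1 -0.1  0.3]  shift units [-0.001 -0.006  0.342]
```

View pics/xr.png

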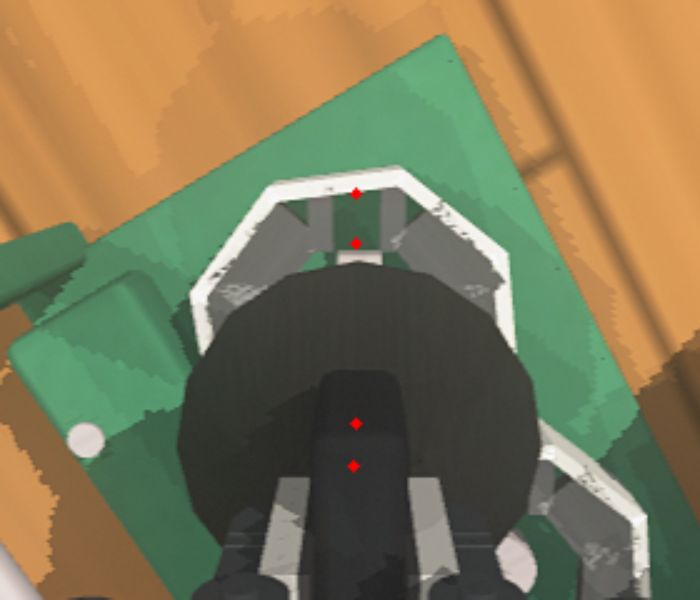

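The lug at (360,257) lines up with the slot at (357,220) in the right socket. I'll insert and press.

```bash
python3 -m handwheel '[[0,-0.006,0.12,0,0,0,-1],[0,0,0.12,0,0,0,-1],[0,0,0.1,0,0,0,-1],[0,0,0.03,0,0,0,-1],[0,0,0.02,0,0,0,-1],[0,0,0.02,0,0,0,-1],[0,0,0.015,0,0,0,-1],[0,0,0,0,0,0,-1],[0,0,0,0,0,0,-1],[0,0,0,0,0,0,-1]]'
python3 -m handwheel '[[0,0,0.015,0,0,0,-1],[0,0,0.015,0,0,0,-1],[0,0,0.015,0,0,0,-1],[0,0,0.01,0,0,0,-1],[0,0,0,0,0,0,-1],[0,0,0,0,0,0,-1],[0,0,0,0,0,0,-1],[0,0,0,0,0,0,-1],[0,0,0,0,0,0,-1],[0,0,0,0,0,0,-1]]'
```

```text
time_s: 37.08
tcp_pos: [0.5302, -0.0135, 0.08]
tcp_rot: [-1.576, 2.716, -0.001]
ft_force: [-0.1, -0.4, -5.2]
width: 0.013
gripper_force: 69.8
time_s: 37.92
tcp_pos: [0.5305, -0.0138, 0.0709]
tcp_rot: [-1.576, 2.715, -0.003]
ft_force: [-6.3, 0.0, 9.8]
width: 0.0132
gripper_force: 71.9
```

```bash
python3 -m handwheel '[[0,0,0.008,0,0,0.05,-1],[0,0,0,0,0,0.05,-1],[0,0,0,0,0,0.05,-1],[0,0,0,0,0,0.05,-1],[0,0,0,0,0,0.05,-1],[0,0,0,0,0,0.05,-1],[0,0,0,0,0,0.05,-1],[0,0,0,0,0,0.05,-1],[0,0,0,0,0,0.05,-1],[0,0,0,0,0,0.05,-1]]'
python3 -m handwheel '[[0,0,0,0,0,0.01,-1],[0,0,0,0,0,0,-1],[0,0,0,0,0,0,-1],[0,0,0,0,0,0,-0.5],[0,0,0,0,0,0,0],[0,0,0,0,0,0,0],[0,0,-0.05,0,0,0,0],[0,0,-0.15,0,0,0,0],[0,0,-0.17,0,0,0,0],[0,0,-0.17,0,0,0,0]]'
python3 -m handwheel '[[0,0,-0.17,0,0,0,0],[0,0,-0.17,0,0,0,0],[0,0,-0.17,0,0,0,0],[0,0,-0.17,0,0,0,0],[0,0,0,0,0,0,0],[0,0,0,0,0,0,0],[0,0,0,0,0,0,0],[0,0,0,0,0,0,0],[0,0,0,0,0,0,0],[0,0,0,0,0,0,0]]'
python3 - <<'E'
from h import *
for n in('wrist','scene'):
    p,d,K,T=snap(n,'y_'+n);P=cloud(d,K,T)
    for nm,x,y in(('cone',.5295,-.014),('drum',.5295,.196)):
        b=P[(P[...,2]>.11)&(P[...,2]<.14)&(np.hypot(P[...,0]-x,P[...,1]-y)<.045)]
        if len(b)>5: print(n,nm,len(b),rect(b),np.percentile(b[:,2],[50,95]))
    b=P[(P[...,2]>.075)&(P[...,2]<.112)&(np.hypot(P[...,0]-.42,P[...,1]+.365)<.05)]
    if len(b)>5: print(n,'worn',len(b),rect(b),b[:,2].max())
E
```

```text
time_s: 38.75
tcp_pos: [0.5303, -0.0127, 0.071]
tcp_rot: [-0.003, 3.138, 0.001]
ft_force: [-11.4, -0.3, 17.2]
width: 0.0128
gripper_force: 74.2
time_s: 39.58
tcp_pos: [0.5294, -0.014, 0.1761]
tcp_rot: [-0.027, -3.141, 0.001]
ft_force: [1.7, 0.6, 0.7]
width: 0.0427
gripper_force: 0.0
time_s: 40.42
tcp_pos: [0.5295, -0.0137, 0.3097]
tcp_rot: [-0.027, -3.14, 0.001]
ft_force: [0.8, -0.4, 0.4]
width: 0.0428
gripper_force: 0.0
wrist cone 780 (array([ 0.53118665, -0.0134898 ]), [13.237051010131836, 56.01283264160156], -0.7735443115234375) [0.12683347 0.12819911]
wrist drum 1207 (array([0.53146014, 0.19586398]), [14.855707168579102, 56.37943649291992], 0.29302161931991577) [0.12593307 0.12793345]
scene cone 126 (array([ 0.53015771, -0.01650133]), [13.733689308166504, 56.587894439697266], 0.6765508651733398) [0.12584508 0.12887061]
scene drum 140 (array([0.53141351, 0.19297845]), [14.600399017333984, 54.66288375854492], 0.3249543607234955) [0.12484573 0.12888262]
scene worn 168 (array([ 0.42075278, -0.36778693]), [15.43053913116455, 57.32253646850586], -0.43672943115234375) 0.10799659160489683
```

View pics/y_scene.png

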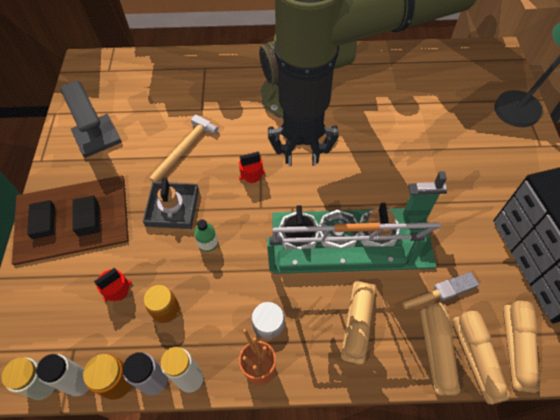

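The scene view shows the worn head upright in the tray (170,205), drum and cone in their sockets (383,215) and (298,220), the guard up and the bottle standing at (206,235). No wheel is anywhere. Now I'll shut the guard.

```bash
python3 -m handwheel '[[0,0,-0.1,0,0,0,0],[-0.167,0.13,0,0,0,0,0],[-0.167,0.13,0,0,0,0,0],[-0.167,0.13,0,0,0,0,0],[-0.167,0.13,0,0,0,0,0],[0,0,0,0,0,-0.057,0],[0,0,0,0,0,-0.057,0],[0,0,0,0,0,-0.057,0],[0,0,0,0,0,-0.057,0],[0,0,0,0,0,-0.057,0]]' >/dev/null
python3 -m handwheel '[[0,0,0,0,0,-0.057,0],[0,0,0,0,0,-0.057,0],[0,0,0,0,0,-0.057,0],[0,0,0,0,0,-0.057,0],[0,0,0,0,0,-0.057,0],[0,0,0,0,0,-0.057,0],[0,0,0,0,0,-0.057,0],[0,0,0,0,0,-0.056,0],[0,0,0,0,0,0,0],[0,0,0,0,0,0,0]]' >/dev/null
python3 plan.py .662 .091 .253 -90
python3 - <<'E'
from h import *
p,d,K,T=snap('wrist');P=cloud(d,K,T);hsv=cv2.cvtColor(p,cv2.COLOR_RGB2HSV)
m=(P[...,2]>.28)&(P[...,2]<.32)&(hsv[...,1]>120)
b=P[m];print('handle',len(b),rect(b) if len(b)>5 else 0, b[:,2].max() if len(b) else 0)
E
```

```text
t 42.18 tcp [0.6629 0.0865 0.3303] bear -92.4 w 0.0423 F [-0.1  0.6  0.1] q [ 0.43  0.29  0.59 -0.   -1.88 -0.47]
turn units [ 0.   -0.   -0.02] deg [ 0.  -0.  -2.4]  shift units [-0.023  0.005  0.386]
handle 3939 (array([0.66412732, 0.05720067]), [15.99416446685791, 158.49298095703125], -89.97078287974) 0.3064580662293839
```

```bash
python3 -m handwheel '[[-0.023,0,0,0,0,-0.02,0],[0,0,0.13,0,0,0,0],[0,0,0.13,0,0,0,0],[0,0,0.126,0,0,0,0],[0,0,0,0,0,0,-1],[0,0,0,0,0,0,-1],[0,0,0,0,0,0,-1],[0,0,0,0,0,0,-1],[0,0,0,0,0,0,-1],[0,0,0,0,0,0,-1]]' 40
python3 -m handwheel '[[0,0.070,-0.019,0,0,0,-1],[0,0.072,-0.013,0,0,0,-1],[0,0.073,-0.006,0,0,0,-1],[0,0.073,0.001,0,0,0,-1],[0,0.073,0.008,0,0,0,-1],[0,0.072,0.015,0,0,0,-1],[0,0.070,0.022,0,0,0,-1],[0,0.068,0.028,0,0,0,-1],[0,0.065,0.034,0,0,0,-1],[0,0.061,0.040,0,0,0,-1]]'
python3 -m handwheel '[[0,0.057,0.046,0,0,0,-1],[0,0.052,0.051,0,0,0,-1],[0,0.047,0.056,0,0,0,-1],[0,0.042,0.060,0,0,0,-1],[0,0.036,0.063,0,0,0,-1],[0,0.030,0.067,0,0,0,-1],[0,0.024,0.069,0,0,0,-1],[0,0.017,0.071,0,0,0,-1],[0,0.010,0.072,0,0,0,-1],[0,0.003,0.072,0,0,0,-1]]'
python3 plan.py .459 .091 .103 -90
```

```text
time_s: 43.07
tcp_pos: [0.663, 0.0908, 0.2538]
tcp_rot: [2.225, -2.217, -0.0]
ft_force: [-2.8, -1.3, -5.4]
width: 0.0142
gripper_force: 39.9
time_s: 43.9
tcp_pos: [0.5259, 0.0909, 0.2359]
tcp_rot: [-2.218, 2.21, -0.009]
ft_force: [4.5, -0.6, 0.9]
width: 0.0144
gripper_force: 42.2
time_s: 44.73
tcp_pos: [0.4589, 0.0909, 0.108]
tcp_rot: [-2.226, 2.215, 0.002]
ft_force: [-13.9, 0.6, 3.4]
width: 0.0145
gripper_force: 49.7
t 44.73 tcp [0.4589 0.0909 0.108 ] bear -89.7 w 0.0145 F [-13.9   0.6   3.4] q [ 0.63 -0.32 -0.41 -0.   -1.47 -0.62]
turn units [0.    0.001 0.002] deg [0.  0.1 0.3]  shift units [-0.001 -0.     0.025]
```

```bash
python3 -m handwheel '[[0,0,0.015,0,0,0,-1],[0,0,0.015,0,0,0,-1],[0,0,0,0,0,0,-1],[0,0,0,0,0,0,-1],[0,0,0,0,0,0,-1],[0,0,0,0,0,0,-0.4],[0,0,0,0,0,0,0],[0,0,0,0,0,0,0],[0,0,-0.1,0,0,0,0],[0,0,-0.15,0,0,0,0]]'
python3 -m handwheel '[[0,0,-0.2,0,0,0.057,0],[0,0,-0.2,0,0,0.057,0],[0,0,0,0,0,0.057,0],[0,0,0,0,0,0.057,0],[0,0,0,0,0,0.057,0],[0,0,0,0,0,0.057,0],[0,0,0,0,0,0.057,0],[0,0,0,0,0,0.057,0],[0,0,0,0,0,0.057,0],[0,0,0,0,0,0.057,0]]' >/dev/null
python3 -m handwheel '[[0,0,0,0,0,0.057,0],[0,0,0,0,0,0.057,0],[0,0,0,0,0,0.057,0],[0,0,0,0,0,0,0],[-0.02,0.19,0,0,0,0,0],[-0.02,0.19,0,0,0,0,0],[-0.02,0.19,0,0,0,0,0],[-0.02,0.19,0,0,0,0,0],[-0.02,0.19,0,0,0,0,0],[-0.02,0.19,0,0,0,0,0]]' >/dev/null
python3 -m handwheel '[[0,0,0,0,0,0,0],[0,0,0,0,0,0,0],[0,0,0,0,0,0,0],[0,0,0,0,0,0,0],[0,0,0,0,0,0,0],[0,0,0,0,0,0,0],[0,0,0,0,0,0,0],[0,0,0,0,0,0,0],[0,0,0,0,0,0,0],[0,0,0,0,0,0,0]]' >/dev/null
python3 - <<'E'
from h import *
p,d,K,T=snap('wrist','w9');P=cloud(d,K,T)
b=P[(P[...,2]>.18)&(P[...,2]<.225)];b=b[np.hypot(b[:,0]-.484,b[:,1]-.328)<.05];print('knob',len(b),rect(b),b[:,2].max())
p,d,K,T=snap('scene');P=cloud(d,K,T);hsv=cv2.cvtColor(p,cv2.COLOR_RGB2HSV)
b=P[(P[...,2]>.13)&(P[...,2]<.175)&(hsv[...,1]>120)&(abs(P[...,0]-.45)<.06)&(abs(P[...,1]-.09)<.06)];print('handle',len(b),b.mean(0),b[:,2].max())
E
python3 plan.py .484 .328 .151 180
```

```text
time_s: 45.57
tcp_pos: [0.4593, 0.09, 0.1487]
tcp_rot: [2.224, -2.215, -0.002]
ft_force: [1.1, 1.2, -0.9]
width: 0.0426
gripper_force: 0.0
knob 1446 (array([0.48366306, 0.32649936]), [15.918596267700195, 23.81073570251465], 0.2209625542163849) 0.21296325096562485
handle 231 [0.46099055 0.0886385  0.15465418] 0.1611496720321468
t 48.17 tcp [0.4789 0.3188 0.23  ] bear -178.7 w 0.043 F [-0.  -0.2 -0.4] q [ 0.94 -0.02  0.07 -0.   -1.66 -2.48]
turn units [ 0.    -0.     0.011] deg [ 0.  -0.   1.3]  shift units [-0.025  0.046  0.395]
```

```bash
python3 -m handwheel '[[-0.025,0.041,0,0,0,0.011,0],[0,0,0.15,0,0,0,0],[0,0,0.15,0,0,0,0],[0,0,0.095,0,0,0,0],[0,0,0,0,0,0,-1],[0,0,0,0,0,0,-1],[0,0,0,0,0,0,-1],[0,0,0,0,0,0,-1],[0,0,0,0,0,0,-1],[0,0,0,0,0,0,-1]]' 40
python3 -m handwheel '[[0,-0.03,0,0,0,0,-1],[0,-0.03,0,0,0,0,-1],[0,-0.03,0,0,0,0,-1],[0,-0.03,0,0,0,0,-1],[0,-0.03,0,0,0,0,-1],[0,-0.005,0,0,0,0,-1],[0,0,0,0,0,0,-1],[0,0,0,0,0,0,-1],[0,0,0,0,0,0,-1],[0,0,0,0,0,0,-1]]'
python3 -m handwheel '[[0,0,0,0,0,0,-0.4],[0,0,0,0,0,0,0],[0,0,0,0,0,0,0],[0,0,-0.1,0,0,0,0],[0,0,-0.18,0,0,0,0],[0,0,-0.18,0,0,0,0],[0,0,-0.18,0,0,0,0],[0,0,0,0,0,0,0],[0,0,0,0,0,0,0],[0,0,0,0,0,0,0]]'
python3 - <<'E'
from h import *
p,d,K,T=snap('wrist','w10');P=cloud(d,K,T)
b=P[(P[...,2]>.18)&(P[...,2]<.225)];b=b[np.hypot(b[:,0]-.484,b[:,1]-.30)<.05];print('knob',len(b),rect(b),b[:,2].max())
p,d,K,T=snap('scene','s10');P=cloud(d,K,T);hsv=cv2.cvtColor(p,cv2.COLOR_RGB2HSV)
b=P[(P[...,2]>.13)&(P[...,2]<.175)&(hsv[...,1]>120)&(abs(P[...,0]-.45)<.06)&(abs(P[...,1]-.09)<.06)];print('handle',len(b),b.mean(0))
for nm,x,y,z0,z1 in(('cone',.5295,-.014,.11,.14),('drum',.5295,.196,.11,.14),('worn',.42,-.365,.075,.112)):
    b=P[(P[...,2]>z0)&(P[...,2]<z1)&(np.hypot(P[...,0]-x,P[...,1]-y)<.045)]
    if len(b)>5: print(nm,len(b),rect(b),np.percentile(b[:,2],[50,95]))
E
```

```text
time_s: 49.0
tcp_pos: [0.4839, 0.3265, 0.1514]
tcp_rot: [-0.002, -3.142, 0.001]
ft_force: [0.1, -5.5, -6.2]
width: 0.0157
gripper_force: 45.0
time_s: 49.83
tcp_pos: [0.4839, 0.2963, 0.1514]
tcp_rot: [0.0, 3.141, 0.001]
ft_force: [2.2, 3.4, -3.6]
width: 0.0153
gripper_force: 45.2
time_s: 50.67
tcp_pos: [0.4836, 0.296, 0.2789]
tcp_rot: [-0.0, -3.141, 0.0]
ft_force: [0.5, -0.5, -0.6]
width: 0.0426
gripper_force: 0.0
knob 929 (array([0.48392807, 0.29655289]), [15.963376998901367, 23.916913986206055], 0.4991353452205658) 0.2127944975594286
handle 231 [0.4607881  0.08849042 0.15435893]
cone 130 (array([ 0.53104156, -0.01649519]), [13.61347770690918, 56.40375900268555], 0.7194455862045288) [0.12549906 0.12922514]
drum 144 (array([0.53144427, 0.19315733]), [15.027297019958496, 55.4128532409668], 0.6415866613388062) [0.12422524 0.12824154]
worn 166 (array([ 0.42005328, -0.36785669]), [15.730149269104004, 55.937828063964844], -0.3546600341796875) [0.10114006 0.10663319]
```

View pics/s10.png

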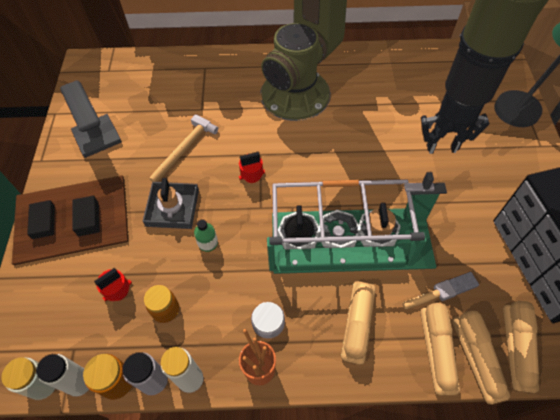

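The scene view shows the guard shut with its handle at (335,183), the catch knob in at (428,180), drum and cone fitted, the worn head upright in the tray and the bottle standing. Handing in.

```bash
python3 -c "
from plant import arm
print(arm.finish_job())"
```

```text
the job is handed in; nothing more can be done
None
```

I handed the job in at about 51 s. My last camera check showed the worn head upright in the tray, the drum and cone locked in the left and right sockets, the guard shut and the catch in; no wheel was on the bench, so the middle socket is empty, and the hand-in gave no verdict.

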